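# Seat the test tray on the viewer and show its underside to the camera

### The job

Set the tray carrier fully down on the tray viewer, over its two dowel pins, keeping it level on the way, and let go of it. Then swing the viewer's mirror by its lever until the cross on the tray's underside is reflected straight into the viewer's camera, and finish still holding the lever steady at that angle, because the mirror drops back when let go. Leave the camera arm where it is, keep off the mirror glass, and leave the reagent bottle, tip box and trough alone.

Things in the scene. Friction and masses are not known exactly. Their poses are not given: they have to be found in the camera images.
- carrier: Black tray carrier, 58 (x) by 116 (y) by 20 mm high, 0.10 to 0.17 kg, holding a white 60-well tray; loose, flat on the bench. Origin: centre of underside, z up. The long sides are upright walls, gripped across the 58 mm. Each end block is 10 mm thick with a 9 mm through-hole, 47 mm along +y and -y from the origin. Either way round is fine.
- cross (a point): The mark to be shown: a dark cross 14 mm across on the tray's underside, 4 mm straight above the carrier's origin.
- viewer: Tray viewer, fixed. Base plate from x = -80 to 160 mm, 150 mm wide, two grey upright cheeks at y = +-55 mm, each topped by a ledge 76 (x) by 24 mm (y); open between the ledges down to the mirror. Origin: centre of the underside, on the bench; z up, +x to the side where its camera is. Its camera arm is on the +y side, its mirror lever on the -y side.
- stage_seat (a point): Fixed point on the viewer, 150 mm above the bench: midway between its two dowel pins, level with the ledge tops that carry the carrier's end blocks. Pins 6 mm thick, 9 mm high, tapered tips, at 47 mm along +y and -y. Carrier seated: its origin here, its long side along this y. Axes are the viewer's. Nothing stands beside the carrier's long sides.
- mirror_axis (a point): Fixed point: centre of the mirror's reflecting face, on its hinge line, 65 mm straight below stage_seat. The hinge line runs along the viewer's y. Axes are the viewer's. The mirror, 70 by 88 mm, hangs between the cheeks under the carrier; its glass (mirror_tilt_c0) is not to be touched.
- mirror_tilt (a joint): Mirror tilt, rad. 0: at rest, facing straight up. Grows to 0.9 (stop) as it turns to face the camera (normal goes from z to the viewer's +x). Weight and a light spring, about 1 N at the grip bar, return it to 0. The cross is reflected into the lens when the mirror's normal halves the angle between straight up and the line from mirror_axis to lens: tilt = (pi/2 - camera_arm)/2.
- lever_grip (a point): Centre of the lever's grip bar, pinched from above: black round bar 12 mm thick, 44 mm long, along the viewer's y, 113 mm along -y from mirror_axis, 85 mm from the hinge line. Turns with the mirror: at tilt t the lever leans 0.87 - t rad from vertical towards the viewer's -x. The flat lever arm joins its end nearer the viewer, 25 mm from here. (Rules: arm = mirror_tilt_c1, bar = _c2.)
- camera_arm (a joint): Angle in rad by which the camera's swing arm points up from level, 0.12 to 0.60; clamped stiff, not to be moved. The arm turns about the mirror's hinge line, and its camera always looks straight at mirror_axis.
- lens (a point): Centre of the front of the camera's lens, 190 mm from mirror_axis towards the viewer's +x, raised by the camera arm's angle. The black camera housing (36 mm) is 25 mm behind it.
- reagent_bottle: White capped bottle, 56 mm thick, 120 mm high; bystander. Origin: centre of the underside.
- tip_box: Grey pipette tip box with clear lid, 87 by 122 by 57 mm; bystander. Origin: centre of the underside.
- trough: White open reagent trough, 60 by 130 by 32 mm; bystander. Origin: centre of the underside.
There are look-alikes about, which are no part of the job. There is more than one size of the carrier; the one meant has the size given above.

How it is judged (in metres and radians):
On the way, in this order (a step that is already met when the one before it is completed fails the run):
1. the carrier sits fully down on the ledges over both pins and is let go (horizontal distance between carrier and stage_seat below 0.003 m and z of carrier in the frame of stage_seat between -0.0025 and 0.0025 m and angle between carrier's own z axis and vertical below 0.04 rad and angle between the y axis of carrier and the y axis of stage_seat, either way round below 0.06 rad and contact force between the fingers and carrier below 0.1 N), for 0.2 s.
2. the mirror is held by its lever, steady, at the angle that reflects the cross into the lens (horizontal distance between carrier and stage_seat below 0.003 m and z of carrier in the frame of stage_seat between -0.0025 and 0.0025 m and angle between carrier's own z axis and vertical below 0.04 rad and angle between the y axis of carrier and the y axis of stage_seat, either way round below 0.06 rad and ((value of joint camera_arm between 0.078 and 0.1287 rad and value of joint mirror_tilt between 0.6621 and 0.8054 rad) or (value of joint camera_arm between 0.1247 and 0.1753 rad and value of joint mirror_tilt between 0.6387 and 0.7821 rad) or (value of joint camera_arm between 0.1713 and 0.222 rad and value of joint mirror_tilt between 0.6154 and 0.7587 rad) or (value of joint camera_arm between 0.218 and 0.2687 rad and value of joint mirror_tilt between 0.5921 and 0.7354 rad) or (value of joint camera_arm between 0.2647 and 0.3153 rad and value of joint mirror_tilt between 0.5687 and 0.7121 rad) or (value of joint camera_arm between 0.3113 and 0.362 rad and value of joint mirror_tilt between 0.5454 and 0.6887 rad) or (value of joint camera_arm between 0.358 and 0.4087 rad and value of joint mirror_tilt between 0.5221 and 0.6654 rad) or (value of joint camera_arm between 0.4047 and 0.4553 rad and value of joint mirror_tilt between 0.4987 and 0.6421 rad) or (value of joint camera_arm between 0.4513 and 0.502 rad and value of joint mirror_tilt between 0.4754 and 0.6187 rad) or (value of joint camera_arm between 0.498 and 0.5487 rad and value of joint mirror_tilt between 0.4521 and 0.5954 rad) or (value of joint camera_arm between 0.5447 and 0.5953 rad and value of joint mirror_tilt between 0.4287 and 0.5721 rad) or (value of joint camera_arm between 0.5913 and 0.642 rad and value of joint mirror_tilt between 0.4054 and 0.5487 rad)) and (contact force between the fingers and mirror_tilt_c1 above 0.4 N or contact force between the fingers and mirror_tilt_c2 above 0.4 N) and velocity of joint mirror_tilt between -0.05 and 0.05 rad/s), for 0.5 s.
At the end, for the whole second after the job is handed in: The carrier rests on both ledges over the pins (origin within 3 mm sideways and 2.5 mm in height of stage_seat, level, long side along the viewer's y) with the fingers off it, and the fingers hold the lever (over 0.4 N) with the mirror still and within 0.06 rad of the tilt (pi/2 - camera_arm)/2 (all of step 2 and contact force between the fingers and carrier below 0.1 N); the arm keeps its last pose, push and grip.
It fails at once if the carrier is tipped more than 0.4 rad (angle between carrier's own z axis and vertical above 0.4 rad).
It fails at once if the robot touches the mirror glass (contact force between any of the fingers, the arm and mirror_tilt_c0 above 0.5 N).
It fails at once if the camera is moved more than 6 mm (distance of lens from where it was at the start of the episode above 0.006 m).
It fails at once if a bystander is moved more than 25 mm (distance of any of reagent_bottle, tip_box, trough from where it was at the start of the episode above 0.025 m).
It also fails if it takes over 64 s, if anything falls off the work surface, if the arm or the gripper's body presses on something with over 40 N, if the wrist force passes 120 N, or if a joint passes its speed limit or range.

### The arm

A 6-joint arm with a two-finger parallel gripper is mounted at the origin on the work surface. World frame = base frame: x ahead of the robot, y to its left, z up, the work surface at z = 0. Lengths are in m, angles in degrees, forces in N, time in s.
With the tool pointing down it reaches from about 0.375 to 0.9 m from the base axis. Payload 3.1 kg.
Tool frame: the origin (TCP) lies between the finger pads; the fingertips stand 19 mm ahead of it and the grasp point (between the pads) is the TCP; z points along the fingers, x is the direction in which the jaws open and shut, and the axes are right-handed (so a half turn about z gives the same grasp; the last joint's range is limited). The gripper opens to 87 mm and grips with 3 to 60 N. Pads are 19 mm wide; open, the fingers measure 117 mm over their backs; the gripper's body (75 mm by 190 mm) begins 51 mm behind the grasp point.
Start: joints at [65.804, 30.224, 82.088, -0, 67.689, -10.227], TCP at [0.151, 0.607, 0.211] pointing down, gripper open.
Joint ranges: [-176.69, 176.69], [-43.24, 126.21], [12.49, 139.97], [-82, 262], [0, 151.66], [-163.58, 163.58]. Speed limits (degrees/s): [159.86, 159.86, 180, 180, 180, 180].

### API

Orientations are given as a 3x3 rotation matrix whose columns are the frame's x, y, z axes.
In Python, from rig import read_state, capture, camera_info, hand_in, spot_in, silhouettes gives the robot as it stands.
- The arm moves only by the shell command python3 -m jog 'ROWS'. ROWS is text: rows parted by semicolons, each of 7 numbers parted by spaces: the shift along the tool's x, y, z in m, then the turn, a rotation vector about the tool's x, y, z in degrees, then the opening, from 0 (shut) to 1 (fully open). A call has 1 to 8 rows; each row is the pose to reach, as a shift and turn from the pose commanded when the call began, along the tool's axes at that moment; what a row does not reach only later rows make up. A row lasts 1/8 s, in which the tool goes at most 62.5 mm and 10.7 degrees, less where a joint would pass 70% of its speed; a pose out of reach is approached as far as the arm can. A call with a gripper value outside its range is refused whole. The fingers move at their own pace and stop on an object; the grip force is fixed at half the most. Time passes only in rows, so rows that repeat a pose let the fingers close. It gives the time, the measured TCP pose, the force and the opening at its end, in the units of the state.
- read_state(): the state, without advancing time (a new reading comes with each control period).
- capture(name): name is "scene" or "top"; returns (picture, depth): 480x640x3 uint8, red, green, blue; 480x640 float32, m along the optical axis (not along the pixel's ray), 0 where there is no reading.
- camera_info(name): a dict with "vfov" (degrees; the focal length in pixels is half the picture's height over the tangent of half this angle, whatever the lens; pixels are square), "cx", "cy" (the principal point, pixels), "dist" ([k1, k2, p1, p2, k3] as OpenCV has them; the pictures are not rectified), "R" (3x3) and "t" (3): a world point X has camera coordinates R X + t. Camera axes: x right, y down, z forward; pixel columns grow to the right and rows downward; lengths in m; the calibration is good to about 2 mm. A picture is of the moment at which its call begins. camera_info takes no time and is no camera call.
- hand_in(): hands the job in, once; it reports no verdict.
Trained networks look in the newest picture that a camera, given by its name, has taken for a name from the list of things; names that differ only in an ending like _2 or _b are one class to them, and where a whole thing is asked for, a point or a joint stands for the part that bears it (a point fixed in the world has none). Each returns a list of dicts, best first, with "score" (0 to 1); they miss things now and then, are a little off and sometimes report something else, mostly with a low value. They report only what shows in the picture. A call takes as long as a camera call. They do not tell look-alikes from the thing itself.
- spot_in(label, camera): "centre" ([x, y, z] in m, in world coordinates, good to about 4 mm: the middle of the surface that is visible of it).
- silhouettes(label, camera): "region" (480x640 bool, what is visible of it).
The state is a dict: "time_s": time; "joint_positions": joint angles; "qvel": joint speeds; "tau": joint torques, N m; "position": TCP position; "tcp_rot": TCP orientation; "force": force on the tool from outside, world axes, zero at the start; "moment": the same for the moment, N m; "opening": opening from 0.0 (shut) to 1.0 (fully open).
Only numpy, scipy, OpenCV 4.12 (cv2) and the standard library are available. Lean on these libraries where they do the work, as an engineer would, in place of code of your own. Each camera call takes 0.05 s, during which the arm holds its last target.

## Working session

There is one attempt and no reset: what is moved stays moved. The work goes in short steps, Python scripts to look and compute and a shell command to move; the robot and the scene stay as the last step left them, time stands still between calls to the robot, and variables do not carry over. Pictures are saved under pics/ and viewed, and the job is handed in when it is done.

```bash
mkdir -p pics; ls
cat > h.py <<'E'
import numpy as np, cv2
from rig import *
def K(name):
    c=camera_info(name); f=240/np.tan(np.radians(c["vfov"]/2))
    return np.array([[f,0,c["cx"]],[0,f,c["cy"]],[0,0,1.]]),np.array(c["dist"]),np.array(c["R"]),np.array(c["t"])
def pix2world(name,uv,depth):
    k,d,R,t=K(name); uv=np.asarray(uv,float).reshape(-1,1,2)
    n=cv2.undistortPoints(uv,k,d)[:,0]
    z=np.asarray(depth).reshape(-1,1)
    P=np.hstack([n*z,z]); return (P-t)@R
def ray(name,uv):
    k,d,R,t=K(name); n=cv2.undistortPoints(np.asarray(uv,float).reshape(-1,1,2),k,d)[:,0]
    D=np.hstack([n,np.ones((len(n),1))])@R
    return -R.T@t, D
def atz(name,uv,z):
    o,D=ray(name,uv); s=(z-o[2])/D[:,2]; return o+s[:,None]*D
def proj(name,X):
    k,d,R,t=K(name); return cv2.projectPoints(np.asarray(X,float).reshape(-1,1,3),cv2.Rodrigues(R)[0],t,k,d)[0][:,0]
def cloud(name,depth):
    v,u=np.mgrid[0:480,0:640]; uv=np.stack([u.ravel(),v.ravel()],1).astype(float)
    P=pix2world(name,uv,depth.ravel()); P[depth.ravel()==0]=np.nan
    return P.reshape(480,640,3)
E
python3 - <<'E'
from h import *
for n in ["scene","top"]:
    p,d=capture(n); cv2.imwrite(f"pics/{n}0.png",p[:,:,::-1]); np.savez(f"{n}0.npz",p=p,d=d)
    c=camera_info(n);R=np.array(c["R"]);print(n,c["vfov"],-R.T@np.array(c["t"]))
    for l in ["carrier","viewer","lever_grip","camera_arm","lens","mirror_tilt","reagent_bottle","tip_box","trough"]:
        print(l,[(np.round(x["centre"],3).tolist(),round(x["score"],2)) for x in spot_in(l,n)])
E
```

```text
pics
scene 56.244718461412546 [1.11593466 0.12667595 0.93628623]
carrier [([0.513, 0.242, 0.019], 0.97), ([0.386, 0.243, 0.012], 0.83), ([0.562, 0.099, 0.008], 0.73)]
viewer [([0.575, -0.14, 0.09], 0.6)]
lever_grip [([0.534, -0.164, 0.088], 0.74)]
camera_arm [([0.734, -0.119, 0.198], 0.75)]
lens [([0.734, -0.117, 0.204], 0.74)]
mirror_tilt [([0.539, -0.166, 0.083], 0.83)]
reagent_bottle [([0.656, 0.37, 0.076], 0.61)]
tip_box [([0.638, -0.411, 0.055], 0.75)]
trough [([0.319, -0.357, 0.014], 0.75)]
top 57.372828154879365 [ 0.45122663 -0.01793383  1.04158556]
carrier [([0.549, 0.102, 0.012], 0.91), ([0.51, 0.243, 0.017], 0.76)]
viewer [([0.571, -0.148, 0.014], 0.77), ([0.722, -0.125, 0.201], 0.19)]
lever_grip [([0.53, -0.17, 0.086], 0.96)]
camera_arm [([0.722, -0.126, 0.203], 0.86)]
lens [([0.722, -0.127, 0.206], 0.74)]
mirror_tilt [([0.534, -0.166, 0.089], 0.88)]
reagent_bottle [([0.635, 0.368, 0.084], 0.73)]
tip_box [([0.621, -0.415, 0.059], 0.95)]
trough [([0.325, -0.358, 0.008], 0.75), ([0.635, 0.372, 0.083], 0.55)]
```

View pics/scene0.png

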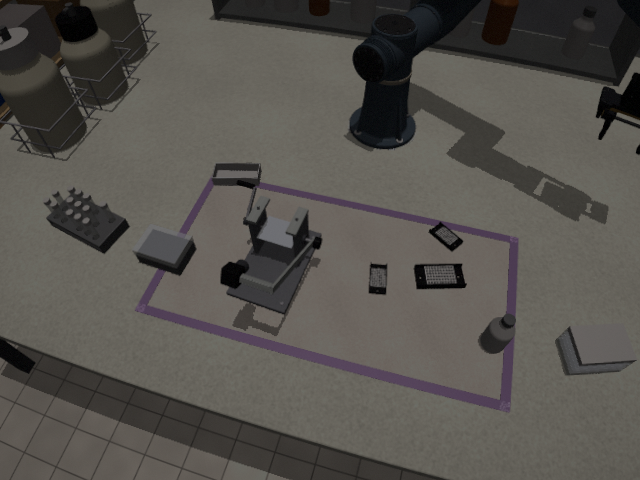

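View pics/top0.png

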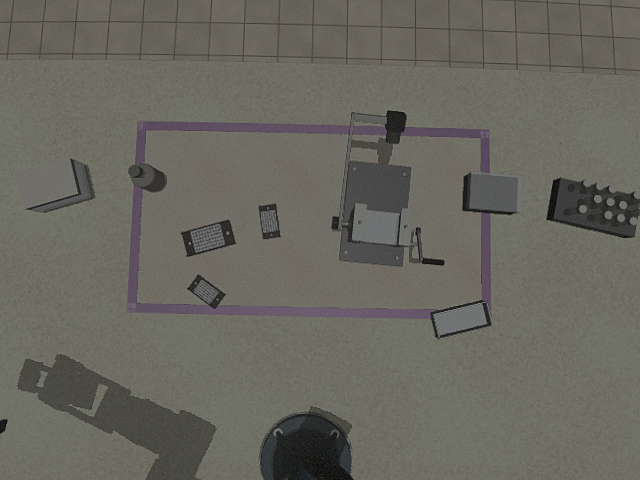

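Three carrier candidates show: A at scene (440,276)/top (208,238), B at scene (378,278)/top (269,222), and C at scene (446,236)/top (206,292). I'll measure each one's size, and measure the viewer parts from depth.

Run:
```python
from h import *
z=np.load("top0.npz"); p,d=z["p"],z["d"]
C=cloud("top",d)
fl=C[260:280,300:330].reshape(-1,3); print("bench z",np.nanmedian(fl[:,2]))
crop=cv2.resize(p[190:320,170:290],None,fx=5,fy=5,interpolation=cv2.INTER_CUBIC)
cv2.imwrite("pics/carriers.png",crop[:,:,::-1])
crop=cv2.resize(p[100:280,320:460],None,fx=4,fy=4,interpolation=cv2.INTER_CUBIC)
crop=crop[:600];cv2.imwrite("pics/viewer.png",crop[:,:,::-1])
g=cv2.cvtColor(p,cv2.COLOR_RGB2GRAY)
for n,(u0,v0,u1,v1) in dict(A=(170,210,245,265),B=(250,195,290,248),C=(180,268,235,315)).items():
    H=C[v0:v1,u0:u1,2]; G=g[v0:v1,u0:u1]
    m=((G<45)|(H>0.009)).astype(np.uint8)
    m=cv2.morphologyEx(m,cv2.MORPH_OPEN,np.ones((3,3)))
    c=max(cv2.findContours(m,0,2)[0],key=cv2.contourArea)
    c=(c[:,0]+[u0,v0]).astype(float)
    W=atz("top",c,0.018)[:,:2]
    r=cv2.minAreaRect((W*1000).astype(np.float32)); print(n,r, "topz",np.nanpercentile(H,[50,80,90,95]))
for l in ["carrier"]:
    for x in silhouettes(l,"top"):
        m=x["region"]; print(m.sum(), np.argwhere(m).mean(0)[::-1],x["score"])
```

```text
bench z -1.0283142067750291e-05
A ((506.588134765625, 244.5496368408203), (60.502098083496094, 103.25588989257812), 16.652494430541992) topz [0.00090553 0.01195038 0.01602218 0.01758829]
B ((536.044189453125, 107.74710083007812), (25.407238006591797, 15.07451343536377), 61.60103225708008) topz [0.00075736 0.00718887 0.01054452 0.0118653 ]
C ((396.89678955078125, 244.0437774658203), (13.850183486938477, 27.979705810546875), 1.422454595565796) topz [0.00081563 0.00582866 0.01001175 0.01169135]
1230 [208.17723577 237.4300813 ] 0.94
645 [268.53488372 220.02325581] 0.67
634 [206.01892744 291.41167192] 0.62
```

Run:
```python
from h import *
z=np.load("scene0.npz"); p=z["p"]
crop=cv2.resize(p[155:345,205:345],None,fx=4,fy=4,interpolation=cv2.INTER_CUBIC)[:600]
cv2.imwrite("pics/viewer_s.png",np.clip(crop[:,:,::-1].astype(float)*1.6,0,255).astype(np.uint8))
```

```text
(no output)
```

View pics/carriers.png

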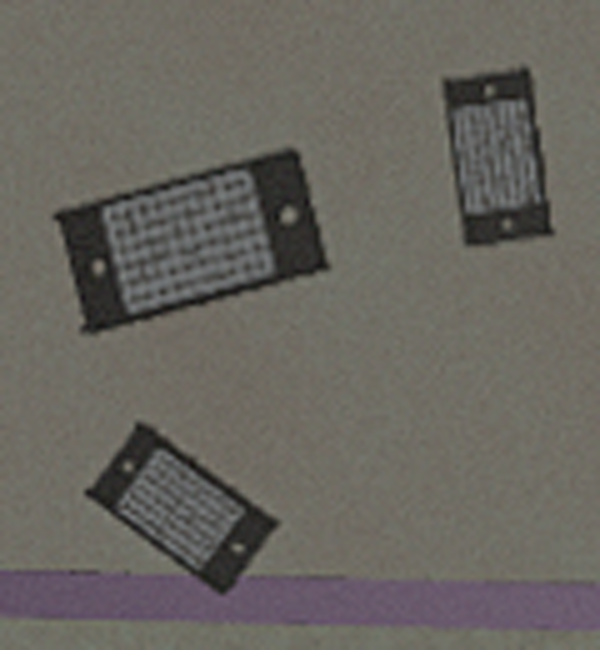

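View pics/viewer.png

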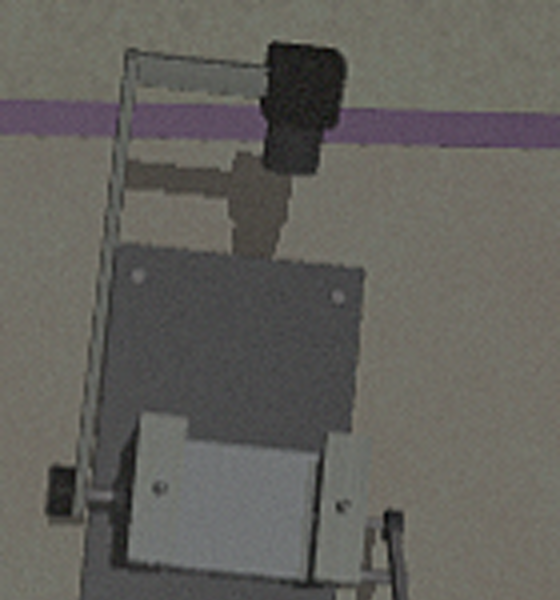

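View pics/viewer_s.png

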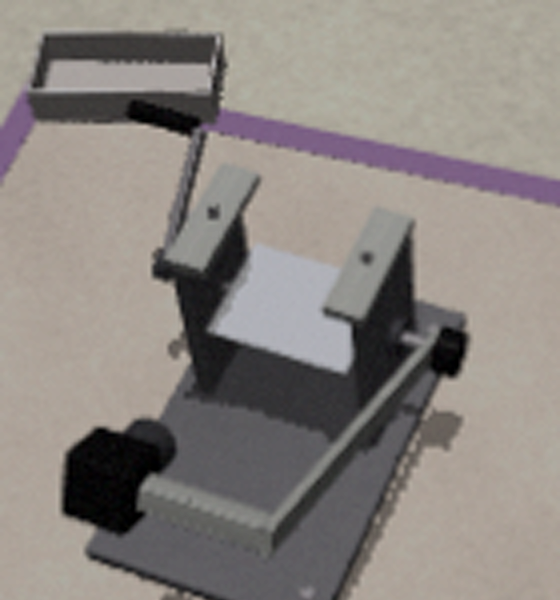

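Candidate A (top (208,238), crop corners (57,214), (298,150), (328,268), (85,332)) is about 1.5 times larger than B and C. It should be the 58x116 carrier. Next I'll measure its outline, the pins, the lens and the lever precisely, using averaged frames.

Run:
```python
from h import *
for n in ["top","scene"]:
    ps=[];ds=[]
    for i in range(8):
        p,d=capture(n); ps.append(p.astype(float)); ds.append(d)
    ps=np.mean(ps,0); ds=np.array(ds); ds=np.where(ds==0,np.nan,ds); ds=np.nan_to_num(np.nanmedian(ds,0))
    np.savez(f"{n}1.npz",p=ps,d=ds)
# carrier
def boxes(n,cx,cy,w):
    z=np.load(n+"1.npz"); p=z["p"]; g=p.mean(2).astype(np.float32)
    s=8; u0,v0=cx-w,cy-w
    c=cv2.resize(g[v0:cy+w,u0:cx+w],None,fx=s,fy=s,interpolation=cv2.INTER_CUBIC)
    bg=np.median(c); dk=np.percentile(c,3); th=(bg+dk)/2
    m=(c<th).astype(np.uint8); 
    k=max(cv2.findContours(m,0,2)[0],key=cv2.contourArea)[:,0]
    uv=(k+0.5)/s-0.5+[u0,v0]
    return uv,bg,dk
for cx,cy,w in [(208,238,32),(269,222,22),(206,292,22)]:
    uv,bg,dk=boxes("top",cx,cy,w)
    for z in ([0.02] if w==32 else [0.013]):
        W=atz("top",uv,z)[:,:2]*1000
        print((cx,cy),bg,dk,cv2.minAreaRect(W.astype(np.float32)))
        print(cv2.boxPoints(cv2.minAreaRect(W.astype(np.float32))).round(1).tolist())
```

```text
(208, 238) 106.70613 38.405605 ((506.6843566894531, 239.36412048339844), (60.99383544921875, 119.39613342285156), 16.617937088012695)
[[460.3999938964844, 287.79998779296875], [494.5, 173.39999389648438], [553.0, 190.89999389648438], [518.7999877929688, 305.29998779296875]]
(269, 222) 107.10019 41.41988 ((549.901123046875, 98.0533447265625), (81.09220886230469, 42.586097717285156), 9.883872032165527)
[[506.29998779296875, 112.0999984741211], [513.5999755859375, 70.0999984741211], [593.5, 84.0], [586.2000122070312, 126.0]]
(206, 292) 101.61105 36.813793 ((382.39581298828125, 240.3337860107422), (82.40552520751953, 43.4076042175293), 55.179386138916016)
[[341.1000061035156, 218.89999389648438], [376.70001220703125, 194.10000610351562], [423.70001220703125, 261.79998779296875], [388.1000061035156, 286.6000061035156]]
```

Measured outlines are A 61x119 mm (the side faces add a little) against about 42x81 mm for B and C, so A is the carrier. Next I'll fit its pose with a box model in both cameras, and find the pins and ledges.

```bash
cat >> h.py <<'E'
def contour(g,cx,cy,w,s=8,th=None):
    u0,v0=cx-w,cy-w
    c=cv2.resize(g[v0:cy+w,u0:cx+w].astype(np.float32),None,fx=s,fy=s,interpolation=cv2.INTER_CUBIC)
    if th is None: th=(np.median(c)+np.percentile(c,3))/2
    m=(c<th).astype(np.uint8)
    k=max(cv2.findContours(m,0,2)[0],key=cv2.contourArea)[:,0]
    h=cv2.convexHull(k)[:,0]
    return (h+0.5)/s-0.5+[u0,v0]
def box(x,y,z,yaw,L=(.058,.116,.02)):
    c,s=np.cos(yaw),np.sin(yaw)
    P=np.array([[a*L[0]/2,b*L[1]/2,e*L[2]] for a in(-1,1) for b in(-1,1) for e in(0,1)])
    return P@np.array([[c,s,0],[-s,c,0],[0,0,1]])+[x,y,z]
def fitbox(cs,z,x0):
    from scipy.optimize import minimize
    def rast(pts,o,s=4):
        m=np.zeros((400,400),np.uint8); cv2.fillConvexPoly(m,np.round((pts-o)*s*16+0.0).astype(np.int32),1,shift=4); return m
    T={n:(h,h.mean(0)-50) for n,h in cs.items()}
    M={n:rast(h.astype(np.float32),o) for n,(h,o) in T.items()}
    def f(v,n=None):
        e=0
        for k in ([n] if n else T):
            q=cv2.convexHull(proj(k,box(v[0],v[1],z,v[2])).astype(np.float32))[:,0]
            r=rast(q,T[k][1]); e+=(r!=M[k]).sum()/M[k].sum()
        return e
    out={}
    for n in [None]+list(T):
        r=minimize(f,x0,args=(n,),method="Nelder-Mead",options=dict(initial_simplex=np.array([x0]+[np.array(x0)+d for d in ([.01,0,0],[0,.01,0],[0,0,.1])]),xatol=1e-5,fatol=1e-5))
        out[n]=(r.x,r.fun)
    return out
E
python3 - <<'E'
from h import *
T=np.load("top1.npz");S=np.load("scene1.npz")
gt=T["p"].mean(2);gs=S["p"].mean(2)
cs={"top":contour(gt,208,238,32),"scene":contour(gs,440,276,34)}
for n,r in fitbox(cs,0,[.51,.242,np.radians(16.6)]).items(): print(n,r[0][:2].round(4),np.degrees(r[0][2]).round(2),r[1].round(4))
# pins
def dark(g,u,v,w=4):
    a=g[v-w:v+w+1,u-w:u+w+1]; bg=np.median(a); q=np.clip(bg-a-0.15*(bg-a.min()),0,None)
    vv,uu=np.mgrid[v-w:v+w+1,u-w:u+w+1]; q=q*(((uu-u)**2+(vv-v)**2)<=9)
    return np.array([(q*uu).sum(),(q*vv).sum()])/q.sum()
pt=[dark(gt,360,222),dark(gt,406,226)]; ps=[dark(gs,296,219),dark(gs,258,208)]
print("pins px",np.round(pt,2),np.round(ps,2))
for z in (.153,.156,.159):
    for n,p in(("top",pt),("scene",ps)):
        W=atz(n,p,z);d=W[0]-W[1];print(z,n,W[:,:2].round(4).tolist(),"mid",W.mean(0)[:2].round(4),"len",np.linalg.norm(d).round(4),"yaw",np.degrees(np.arctan2(-d[0],d[1])).round(2))
# triangulate
for i in range(2):
    A=[];b=[]
    for n,p in(("top",pt),("scene",ps)):
        o,D=ray(n,p[i]);D=D[0]/np.linalg.norm(D[0]);Pm=np.eye(3)-np.outer(D,D);A.append(Pm);b.append(Pm@o)
    x=np.linalg.lstsq(np.vstack(A),np.hstack(b),rcond=None);print("tri",x[0].round(4),x[1])
E
```

```text
None [0.5077 0.2424] 16.65 0.0951
top [0.5072 0.2413] 16.73 0.013
scene [0.509  0.2434] 16.61 0.0144
pins px [[359.25 221.67]
 [404.73 226.18]] [[296.22 219.07]
 [257.93 207.79]]
0.153 top [[0.5394, -0.1012], [0.5323, -0.1943]] mid [ 0.5358 -0.1478] len 0.0934 yaw -4.35
0.153 scene [[0.5417, -0.0997], [0.5341, -0.1932]] mid [ 0.5379 -0.1464] len 0.0939 yaw -4.65
0.156 top [[0.5391, -0.1009], [0.532, -0.1938]] mid [ 0.5356 -0.1473] len 0.0931 yaw -4.35
0.156 scene [[0.5439, -0.0988], [0.5363, -0.192]] mid [ 0.5401 -0.1454] len 0.0935 yaw -4.65
0.159 top [[0.5388, -0.1006], [0.5318, -0.1932]] mid [ 0.5353 -0.1469] len 0.0928 yaw -4.35
0.159 scene [[0.5461, -0.0979], [0.5385, -0.1908]] mid [ 0.5423 -0.1443] len 0.0931 yaw -4.65
tri [ 0.5396 -0.101   0.1501] [4.64226351e-07]
tri [ 0.5324 -0.1945  0.1508] [2.2312546e-07]
```

Run:
```python
from h import *
yaw=np.radians(-4.5);Rv=np.array([[np.cos(yaw),-np.sin(yaw),0],[np.sin(yaw),np.cos(yaw),0],[0,0,1]])
for n,seat in(("top",[.5357,-.1475,0]),("scene",[.539,-.1459,0])):
    z=np.load(n+"1.npz");C=cloud(n,z["d"]); V=(C-seat)@Rv; g=z["p"].mean(2)
    x,y,zz=V[...,0],V[...,1],V[...,2]
    m=(zz>.02)&(y>.075)&(y<.14)&(x>.02)&(x<.24)&(np.abs(y)<.2)
    # strut: side arm y>0.07
    P=V[m]; print(n,"strut n",m.sum(), "yrange",np.percentile(P[:,1],[5,50,95]).round(3))
    q=P[(P[:,0]>.03)&(P[:,0]<.15)]; f=np.polyfit(q[:,0],q[:,2],1);r=q[:,2]-np.polyval(f,q[:,0]);q=q[abs(r)<.006];f=np.polyfit(q[:,0],q[:,2],1)
    print(" strut slope angle",np.arctan(f[0]).round(3),"z at x=0",f[1].round(4),len(q),q[:,2].min(),q[:,2].max())
    m=(zz>.1)&(abs(y)<.03)&(x>.12)&(x<.27); P=V[m]
    print(" cam",m.sum(),np.percentile(P,[2,50,98],axis=0).round(3).tolist())
    m2=(zz>.1)&(abs(y)<.012)&(x>.12)&(x<.27); P=V[m2]
    for a,b in zip(np.arange(.13,.26,.008),np.arange(.138,.268,.008)):
        s=P[(P[:,0]>=a)&(P[:,0]<b)]
        if len(s): print("   ",a.round(3),len(s),np.median(s[:,2]).round(4),s[:,2].max().round(4))
    m=(zz>.05)&(y<-.07)&(y>-.16)&(abs(x)<.12)&(g<60); P=V[m]; print(" lever",m.sum(),np.percentile(P,[5,50,95],axis=0).round(3).tolist())
    grip=Rv@np.array([-.065,-.113,.1398])+seat
    print(" grip expected px",proj(n,grip).round(1), grip.round(4))
s=read_state();print(s["time_s"],np.round(s["position"],4),np.round(s["tcp_rot"],3).tolist(),s["opening"])
```

```text
top strut n 354 yrange [0.079 0.084 0.087]
 strut slope angle 0.528 z at x=0 0.0928 192 0.10945544016054985 0.17988098517198095
 cam 619 [[0.161, -0.018, 0.187], [0.191, 0.001, 0.209], [0.22, 0.027, 0.222]]
    0.154 20 0.1907 0.1924
    0.162 60 0.1929 0.1975
    0.17 55 0.1977 0.2026
    0.178 74 0.2082 0.2119
    0.186 58 0.2132 0.2157
    0.194 61 0.2179 0.2212
    0.202 47 0.2214 0.2228
    0.21 16 0.2119 0.2184
    0.218 12 0.2011 0.2055
 lever 176 [[-0.069, -0.132, 0.091], [-0.062, -0.099, 0.143], [0.004, -0.086, 0.145]]
 grip expected px [[432.4 261.3]] [ 0.462  -0.2551  0.1398]
scene strut n 410 yrange [0.079 0.087 0.088]
 strut slope angle 0.52 z at x=0 0.0914 130 0.10427612841397206 0.17926581583459955
 cam 615 [[0.161, -0.018, 0.186], [0.205, 0.005, 0.208], [0.221, 0.028, 0.222]]
    0.154 15 0.1907 0.1935
    0.162 34 0.1934 0.1972
    0.17 20 0.1976 0.2061
    0.178 29 0.2099 0.2123
    0.186 30 0.2142 0.2166
    0.194 33 0.2184 0.2209
    0.202 63 0.2206 0.2227
    0.21 82 0.2088 0.2161
    0.218 43 0.1978 0.2022
 lever 156 [[-0.07, -0.131, 0.087], [-0.062, -0.096, 0.14], [0.006, -0.085, 0.146]]
 grip expected px [[245.3 184.8]] [ 0.4653 -0.2535  0.1398]
1.85 [0.1508 0.6065 0.211 ] [[0.241, 0.97, -0.0], [0.97, -0.241, -0.0], [-0.0, -0.0, -1.0]] 1.0018107672741952
```

Lens and strut both give camera_arm ≈ 0.525 rad, so the target tilt is about 0.523. The expected grip pixels (432,261) and (245,185) match the pictures. I'll write a helper that converts world goals to tool-frame shifts, then go above carrier A.

```bash
cat >> h.py <<'E'
def goto(xyz,yaw_deg):
    """shift/turn in tool axes from present pose to world xyz, tool down, tool x at yaw"""
    from scipy.spatial.transform import Rotation as Ro
    s=read_state(); R=np.array(s["tcp_rot"]); y=np.radians(yaw_deg); c,n=np.cos(y),np.sin(y)
    G=np.array([[c,n,0],[n,-c,0],[0,0,-1.]])
    print("t",round(s["time_s"],2),"pos",np.round(s["position"],4),"shift",np.round(R.T@(np.array(xyz)-s["position"]),4),"turn",np.round(np.degrees(Ro.from_matrix(R.T@G).as_rotvec()),2),"F",np.round(s["force"],2),"op",round(s["opening"],3))
E
python3 -c "
from h import *
goto([.508,.2424,.15],16.65)"
```

```text
t 1.85 pos [0.1508 0.6065 0.211 ] shift [-0.2671  0.4345  0.061 ] turn [ 0.    0.   59.38] F [-0.54  0.27 -0.03] op 1.002
```

```bash
python3 -m jog '-0.033 0.054 0 0 0 8 1;-0.066 0.108 0 0 0 16 1;-0.1 0.162 0 0 0 24 1;-0.133 0.216 0 0 0 32 1;-0.166 0.27 0 0 0 40 1;-0.2 0.325 0.01 0 0 48 1;-0.233 0.38 0.03 0 0 56 1;-0.267 0.4345 0.061 0 0 59.4 1' | tail -5; python3 -c "
from h import *
goto([.508,.2424,.026],16.65)"
```

```text
time_s: 2.85
position: [0.4974, 0.2547, 0.1591]
tcp_rot: [[0.959, 0.283, 0.003], [0.283, -0.959, 0.001], [0.003, -0.0, -1.0]]
force: [0.6, 0.3, 1.0]
opening: 1.0
t 2.85 pos [0.4974 0.2547 0.1591] shift [0.0062 0.0148 0.1331] turn [-0.   -0.2  -0.19] F [0.57 0.33 0.98] op 1.0
```

```bash
python3 -m jog '0 0 0 0 0 0 1;0 0 0 0 0 0 1' | tail -5
python3 - <<'E'
from h import *
goto([.508,.2424,.026],16.65)
p,d=capture("top"); cv2.imwrite("pics/above.png",cv2.resize(p[160:340,110:310],None,fx=3,fy=3)[:,:,::-1])
E
```

```text
time_s: 3.1
position: [0.4946, 0.256, 0.1585]
tcp_rot: [[0.958, 0.286, -0.001], [0.286, -0.958, 0.0], [-0.001, -0.001, -1.0]]
force: [-0.9, 0.1, 0.5]
opening: 0.996
t 3.1 pos [0.4946 0.256  0.1585] shift [0.0091 0.0169 0.1325] turn [-0.03  0.05 -0.05] F [-0.93  0.12  0.46] op 0.996
```

View pics/above.png

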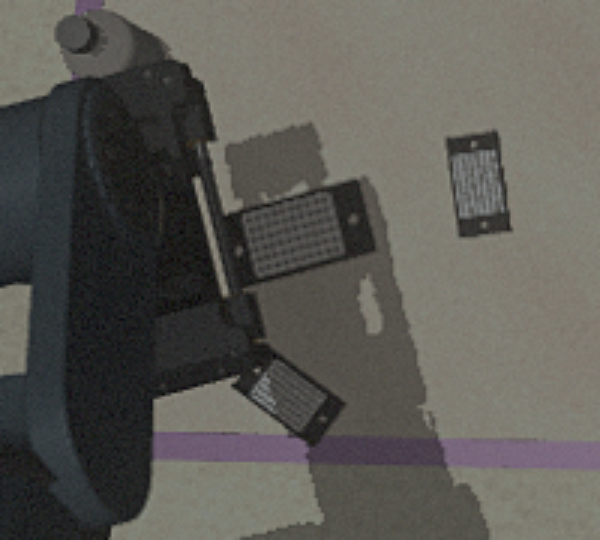

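The gripper is about 17 mm short along its y axis. I'll move onto the carrier and descend.

```bash
python3 -m jog '0.0091 0.0169 0 0 0 0 1;0.0091 0.0169 0 0 0 0 1;0.0091 0.0169 0.05 0 0 0 1;0.0091 0.0169 0.09 0 0 0 1;0.0091 0.0169 0.09 0 0 0 1' | tail -5
python3 - <<'E'
from h import *
goto([.508,.2424,.026],16.65)
E
```

```text
time_s: 3.78
position: [0.5058, 0.2421, 0.0663]
tcp_rot: [[0.958, 0.287, -0.007], [0.287, -0.958, -0.002], [-0.007, -0.0, -1.0]]
force: [0.2, 0.6, -0.1]
opening: 1.0
t 3.77 pos [0.5058 0.2421 0.0663] shift [0.0025 0.0003 0.0402] turn [-0.02  0.4   0.01] F [ 0.16  0.6  -0.07] op 1.0
```

```bash
python3 -m jog '0.001 0 0.02 0 0.2 0 1;0.001 0 0.038 0 0.2 0 1;0.001 0 0.038 0 0.2 0 1;0.001 0 0.038 0 0.2 0 1' | tail -5
python3 - <<'E'
from h import *
goto([.508,.2424,.0225],16.65)
p,d=capture("scene"); cv2.imwrite("pics/grasp.png",cv2.resize(p[200:340,360:540],None,fx=4,fy=4)[:,:,::-1])
E
```

```text
time_s: 4.28
position: [0.51, 0.2429, 0.0314]
tcp_rot: [[0.958, 0.286, 0.005], [0.286, -0.958, 0.001], [0.005, 0.0, -1.0]]
force: [-0.5, 0.3, 0.3]
opening: 1.001
t 4.28 pos [0.51   0.2429 0.0314] shift [-0.0021 -0.0001  0.0089] turn [ 0.   -0.28 -0.01] F [-0.52  0.34  0.26] op 1.001
```

View pics/grasp.png

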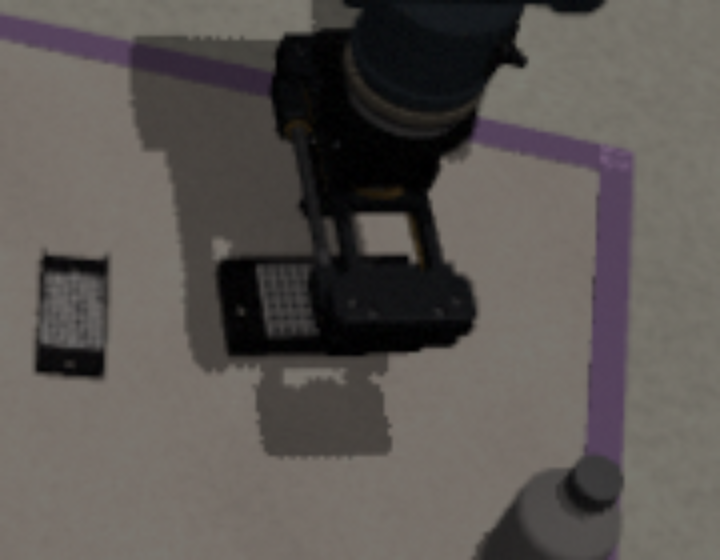

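The fingers straddle the carrier at crop (230..470, 255..355). Going down the last 9 mm.

```bash
python3 -m jog '-0.001 0 0.0085 0 0 0 1;-0.001 0 0.0085 0 0 0 1;-0.001 0 0.0085 0 0 0 1;-0.001 0 0.0085 0 0 0 1' | tail -5
python3 - <<'E'
from h import *
goto([.508,.2424,.0225],16.65)
E
```

```text
time_s: 4.82
position: [0.5086, 0.2424, 0.0222]
tcp_rot: [[0.958, 0.286, 0.004], [0.286, -0.958, 0.001], [0.004, 0.0, -1.0]]
force: [0.0, 0.2, -0.1]
opening: 1.0
t 4.83 pos [0.5086 0.2424 0.0222] shift [-0.0006 -0.0002 -0.0004] turn [ 0.   -0.21 -0.02] F [ 0.    0.2  -0.07] op 1.0
```

```bash
python3 -m jog '0 0 0 0 0 0 0;0 0 0 0 0 0 0;0 0 0 0 0 0 0;0 0 0 0 0 0 0;0 0 0 0 0 0 0;0 0 0 0 0 0 0' | tail -5
python3 - <<'E'
from h import *
goto([.508,.2424,.0225],16.65)
E
```

```text
time_s: 5.58
position: [0.5085, 0.2424, 0.0221]
tcp_rot: [[0.958, 0.286, 0.003], [0.286, -0.958, 0.001], [0.004, 0.0, -1.0]]
force: [-0.2, -0.6, 1.2]
opening: 0.402
t 5.58 pos [0.5085 0.2424 0.0221] shift [-0.0005 -0.0002 -0.0004] turn [ 0.   -0.2  -0.02] F [-0.23 -0.6   1.17] op 0.402
```

Run:
```python
from h import *
p,d=capture("scene"); cv2.imwrite("pics/grasp2.png",np.clip(cv2.resize(p[220:320,390:510],None,fx=6,fy=6,interpolation=cv2.INTER_CUBIC)[:,:,::-1]*1.5,0,255))
p,d=capture("top"); cv2.imwrite("pics/grasp2t.png",np.clip(cv2.resize(p[180:300,140:260],None,fx=5,fy=5,interpolation=cv2.INTER_CUBIC)[:,:,::-1]*1.5,0,255))
```

```text
[ WARN:0@4.324] global loadsave.cpp:1063 imwrite_ Unsupported depth image for selected encoder is fallbacked to CV_8U.
```

View pics/grasp2.png

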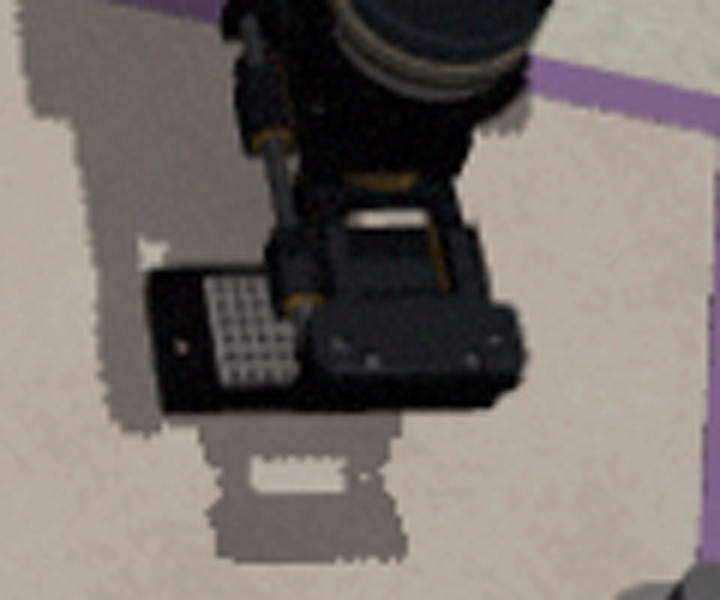

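View pics/grasp2t.png

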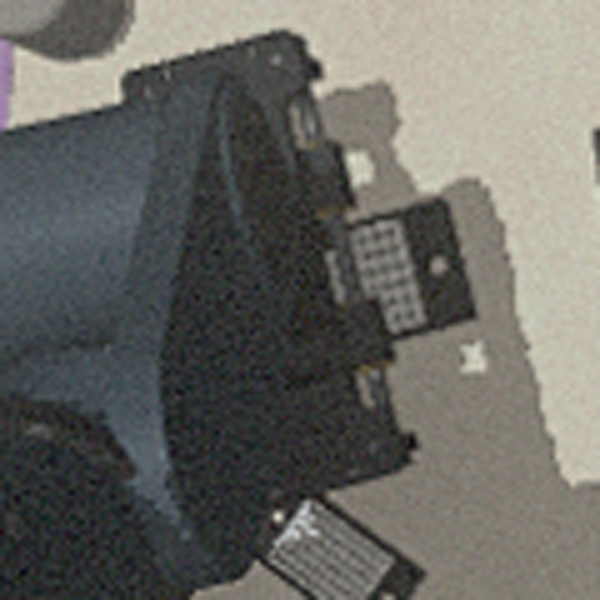

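```bash
python3 -m jog '0 0 0 0 0 0 0;0 0 0 0 0 0 0' | tail -5
```

```text
time_s: 5.92
position: [0.5085, 0.2424, 0.0221]
tcp_rot: [[0.958, 0.286, 0.003], [0.286, -0.958, 0.001], [0.004, 0.0, -1.0]]
force: [-1.1, -0.1, -1.5]
opening: 0.081
```

Run:
```python
from h import *
p,d=capture("scene"); cv2.imwrite("pics/grasp3.png",np.clip(cv2.resize(p[220:320,390:510],None,fx=6,fy=6,interpolation=cv2.INTER_CUBIC)[:,:,::-1]*1.9,0,255).astype(np.uint8))
p,d=capture("top"); cv2.imwrite("pics/grasp3t.png",np.clip(cv2.resize(p[180:300,140:260],None,fx=5,fy=5,interpolation=cv2.INTER_CUBIC)[:,:,::-1]*1.9,0,255).astype(np.uint8))
s=read_state();print(s["opening"],s["force"],s["time_s"])
```

```text
0.028388364071646077 [-0.26408089 -0.11994674 -1.0507166 ] 6.025
```

View pics/grasp3.png

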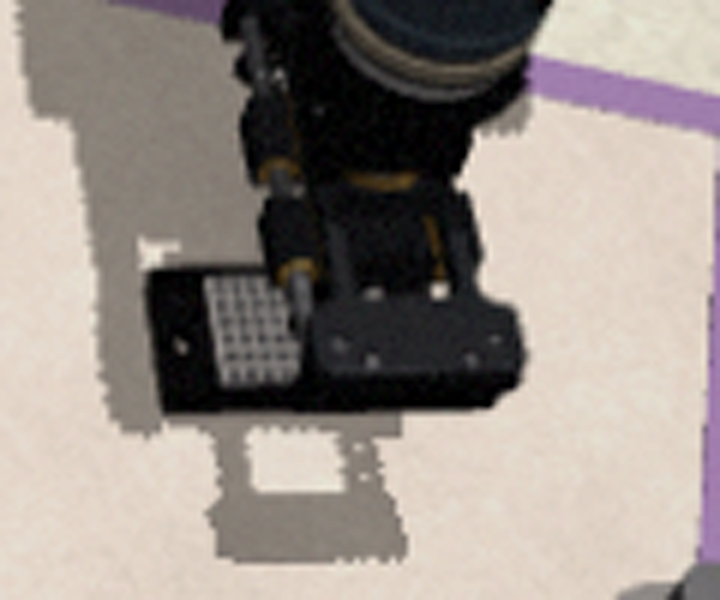

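View pics/grasp3t.png

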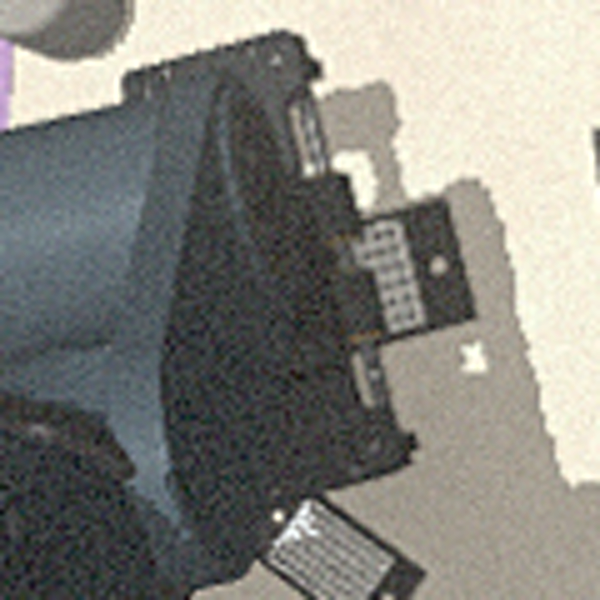

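Run:
```python
from h import *
s=read_state();R=np.array(s["tcp_rot"]);print(s["position"])
for n in("scene","top"):
    p,d=capture(n);C=cloud(n,d);L=(C-s["position"])@R
    m=(abs(L[...,0])<.12)&(abs(L[...,1])<.06)&(L[...,2]<.0)&(L[...,2]>-.12)
    print(n,m.sum())
    for z in np.arange(-.12,.0,.01):
        q=L[m&(L[...,2]>=z)&(L[...,2]<z+.01)]
        if len(q)>3: print(" toolz",z.round(3),len(q),"x",np.percentile(q[:,0],[2,50,98]).round(3),"y",np.percentile(q[:,1],[2,50,98]).round(3))
    # print map in the region
```

```text
[0.50852396 0.24239286 0.02207705]
scene 948
 toolz -0.12 199 x [-0.079  0.027  0.097] y [-0.031  0.011  0.036]
 toolz -0.11 377 x [-0.078  0.024  0.094] y [-0.037  0.024  0.037]
 toolz -0.1 228 x [-0.078  0.034  0.089] y [-0.03   0.029  0.037]
 toolz -0.09 120 x [-0.078  0.087  0.089] y [-0.035  0.014  0.037]
 toolz -0.08 5 x [0.029 0.03  0.03 ] y [-0.012 -0.008 -0.002]
 toolz -0.05 5 x [0.012 0.013 0.013] y [0.001 0.003 0.007]
 toolz -0.02 7 x [-0.004  0.008  0.011] y [0.006 0.009 0.01 ]
top 496
 toolz -0.12 103 x [-0.095  0.004  0.092] y [-0.025  0.027  0.038]
 toolz -0.11 210 x [-0.052  0.007  0.074] y [0.025 0.032 0.039]
 toolz -0.1 156 x [-0.081  0.004  0.081] y [0.025 0.032 0.04 ]
 toolz -0.09 20 x [-0.084  0.012  0.082] y [0.033 0.037 0.04 ]
 toolz -0.05 4 x [0.004 0.006 0.01 ] y [0.011 0.012 0.013]
```

The fingers have closed to about 2.5 mm without touching the carrier, so they passed above it even though the reported TCP z is 0.022. I'll open, rise and measure where the fingertips really are.

```bash
python3 -m jog '0 0 -0.04 0 0 0 0;0 0 -0.09 0 0 0 0;0 0 -0.12 0 0 0 0;0 0 -0.12 0 0 0 0;0 0 -0.12 0 0 0 0' | tail -5;  python3 - <<'E'
from h import *
s=read_state();R=np.array(s["tcp_rot"]);print(s["position"],s["opening"])
for n in("scene","top"):
    p,d=capture(n);C=cloud(n,d);L=(C-s["position"])@R
    np.savez(f"lift_{n}.npz",p=p,d=d)
    m=(abs(L[...,0])<.12)&(abs(L[...,1])<.06)&(L[...,2]<.06)&(L[...,2]>-.12)
    for z in np.arange(-.12,.06,.01):
        q=L[m&(L[...,2]>=z)&(L[...,2]<z+.01)]
        if len(q)>3: print(" toolz",z.round(3),len(q),"x",np.percentile(q[:,0],[2,50,98]).round(3),"y",np.percentile(q[:,1],[2,50,98]).round(3))
    u,v=proj(n,s["position"])[0]; u,v=int(u),int(v);print(u,v)
    pp=p.copy()
    for zz,c in((0,(255,0,0)),(.019,(0,255,0)),(-.051,(0,0,255))):
        a=proj(n,np.array(s["position"])+R@[0,0,zz])[0]; cv2.circle(pp,tuple(int(round(x)) for x in a),1,c,-1)
    cv2.imwrite(f"pics/lift_{n}.png",np.clip(cv2.resize(pp[v-60:v+60,u-60:u+60],None,fx=5,fy=5,interpolation=cv2.INTER_CUBIC)[:,:,::-1]*1.9,0,255).astype(np.uint8))
E
```

```text
time_s: 6.75
position: [0.5073, 0.2421, 0.1414]
tcp_rot: [[0.958, 0.286, 0.002], [0.286, -0.958, 0.001], [0.002, -0.0, -1.0]]
force: [-0.3, 0.4, -0.4]
opening: 0.005
[0.50733351 0.24205666 0.1413598 ] 0.004991285319268272
 toolz -0.12 265 x [-0.082  0.038  0.098] y [-0.034  0.015  0.037]
 toolz -0.11 450 x [-0.078  0.025  0.095] y [-0.036  0.023  0.037]
 toolz -0.1 317 x [-0.079  0.034  0.09 ] y [-0.027  0.027  0.037]
 toolz -0.09 153 x [-0.079  0.086  0.09 ] y [-0.033  0.012  0.036]
 toolz -0.08 8 x [0.029 0.03  0.031] y [-0.013 -0.005  0.012]
 toolz -0.06 6 x [0.014 0.015 0.017] y [0.003 0.007 0.01 ]
 toolz -0.03 14 x [-0.006  0.001  0.012] y [0.007 0.008 0.01 ]
 toolz -0.02 13 x [-0.005  0.003  0.011] y [0.005 0.009 0.01 ]
451 243
 toolz -0.12 142 x [-0.095  0.002  0.088] y [-0.001  0.027  0.039]
 toolz -0.11 298 x [-0.084 -0.006  0.083] y [0.024 0.032 0.039]
 toolz -0.1 252 x [-0.08   0.002  0.079] y [0.026 0.032 0.039]
 toolz -0.09 33 x [-0.086  0.005  0.084] y [0.032 0.038 0.039]
 toolz -0.05 5 x [0.004 0.006 0.009] y [0.01  0.012 0.013]
191 233
```

View pics/lift_scene.png

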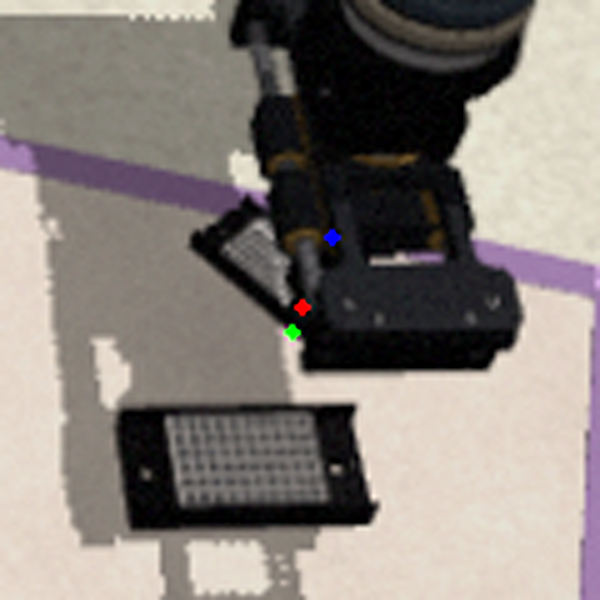

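Run:
```python
from h import *
s=read_state();R=np.array(s["tcp_rot"])
z=np.load("lift_scene.npz");C=cloud("scene",z["d"]);L=(C-s["position"])@R
for cy in range(180,390,15):
    print(cy,end=": ")
    for cx in range(270,540,20):
        u=451-60+cx//5; v=243-60+cy//5
        a=L[v,u]; print("(%d,%d,%d)"%tuple((a*1000).round()) if np.isfinite(a[0]) else "nan",end=" ")
    print()
```

```text
180: (7,36,-97) (14,31,-107) (13,23,-105) (28,22,-124) (26,13,-121) (25,5,-120) (24,-4,-119) (24,-11,-119) (25,-19,-120) (29,-25,-124) (-176,-157,139) (-178,-170,142) (-177,-180,141) (-179,-193,144) 
195: (11,36,-93) (20,32,-105) (21,24,-106) (35,24,-124) (22,9,-107) (20,0,-104) (22,-7,-106) (21,-16,-105) (28,-20,-113) (36,-23,-124) (-168,-156,142) (-168,-167,142) (-166,-177,140) (-166,-188,140) 
210: (16,36,-90) (27,33,-104) (28,26,-106) (42,25,-124) (28,10,-105) (28,2,-105) (29,-6,-106) (29,-14,-106) (33,-20,-110) (42,-22,-123) (-159,-155,144) (-157,-164,140) (-155,-174,139) (-157,-187,142) 
225: (-140,-39,130) (34,34,-104) (34,26,-104) (47,25,-120) (49,19,-124) (35,3,-104) (34,-6,-103) (36,-13,-105) (35,-21,-104) (51,-20,-125) (35,-37,-103) (-146,-161,140) (-149,-174,143) (-147,-184,141) 
240: (-130,-38,129) (35,33,-96) (37,26,-98) (52,26,-118) (56,20,-124) (33,-1,-92) (35,-8,-94) (34,-16,-93) (37,-22,-97) (58,-18,-125) (-136,-148,139) (-138,-160,142) (-137,-171,141) (-137,-182,142) 
255: (-121,-36,129) (-122,-47,131) (44,27,-98) (50,22,-106) (64,21,-124) (31,-4,-80) (30,-13,-77) 
[... 965 characters left out ...]
 (96,12,-121) (96,4,-121) (97,-2,-123) (97,-10,-123) (97,-17,-123) (97,-25,-123) (97,-33,-122) (-79,-167,140) 
345: (-73,-30,141) (-73,-41,141) (88,36,-101) (96,32,-112) (96,25,-112) (95,17,-110) (95,9,-111) (95,1,-109) (95,-6,-110) (95,-14,-110) (95,-22,-109) (96,-29,-111) (96,-37,-110) (-71,-165,142) 
360: (-64,-29,141) (-65,-40,143) (89,34,-92) (89,26,-92) (89,18,-91) (90,11,-92) (90,3,-92) (89,-5,-91) (90,-13,-92) (89,-21,-90) (88,-30,-88) (-59,-140,137) (-62,-153,141) (-60,-162,139) 
375: (-55,-27,141) (-54,-37,140) (-54,-47,140) (-56,-59,144) (-56,-69,143) (-55,-79,142) (-54,-88,141) (-54,-99,141) (-54,-109,141) (-54,-120,142) (-51,-128,138) (-53,-140,142) (-51,-149,139) (-52,-161,141)
```

The tips sit at about toolz −0.011, not +0.019, and the body begins near −0.088 instead of −0.051. The real gripper is therefore roughly 30 mm higher than the reported TCP, while x, y and yaw agree. I'll reopen and come down in small steps, watching force, to find the true tip height.

```bash
python3 -m jog '0 0 0 0 0 0 1;0 0 0 0 0 0 1;0 0 0 0 0 0 1;0 0 0 0 0 0 1;0 0 0.03 0 0 0 1;0 0 0.06 0 0 0 1;0 0 0.09 0 0 0 1;0 0 0.11 0 0 0 1' | tail -5; python3 -m jog '0 0 0.0 0 0 0 1;0 0 0 0 0 0 1;0 0 0.005 0 0 0 1;0 0 0.01 0 0 0 1;0 0 0.01 0 0 0 1' | tail -5;  python3 - <<'E'
from h import *
goto([.508,.2424,-.008],16.65)
s=read_state();R=np.array(s["tcp_rot"])
for n in("scene","top"):
    p,d=capture(n);C=cloud(n,d);L=(C-s["position"])@R
    m=(abs(L[...,0])<.07)&(abs(L[...,1])<.02)&(L[...,2]<.06)&(L[...,2]>-.08)
    for z in np.arange(-.08,.03,.01):
        q=L[m&(L[...,2]>=z)&(L[...,2]<z+.01)]
        if len(q)>3: print(" toolz",z.round(3),len(q),"x",np.percentile(q[:,0],[2,50,98]).round(3),"y",np.percentile(q[:,1],[2,50,98]).round(3))
    cv2.imwrite(f"pics/dn_{n}.png",np.clip(cv2.resize(p[200:320,380:500] if n=="scene" else p[180:300,140:260],None,fx=5,fy=5,interpolation=cv2.INTER_CUBIC)[:,:,::-1]*1.9,0,255).astype(np.uint8))
E
```

```text
time_s: 7.85
position: [0.508, 0.2422, 0.0308]
tcp_rot: [[0.958, 0.286, 0.002], [0.286, -0.958, 0.001], [0.002, -0.0, -1.0]]
force: [0.8, 0.2, 0.0]
opening: 0.831
time_s: 8.48
position: [0.5083, 0.2423, 0.0219]
tcp_rot: [[0.958, 0.286, 0.003], [0.286, -0.958, 0.001], [0.003, -0.0, -1.0]]
force: [0.2, 0.1, 0.3]
opening: 0.995
t 8.47 pos [0.5083 0.2423 0.0219] shift [-0.0004 -0.0001  0.0299] turn [-0.   -0.17 -0.02] F [0.24 0.15 0.32] op 0.995
 toolz -0.06 13 x [-0.055 -0.046 -0.041] y [0.007 0.009 0.01 ]
 toolz -0.05 4 x [-0.043 -0.042 -0.041] y [0.004 0.006 0.007]
 toolz -0.04 8 x [-0.043 -0.042 -0.04 ] y [-0.001  0.002  0.005]
 toolz -0.03 6 x [-0.043 -0.041 -0.04 ] y [-0.005 -0.002  0.001]
 toolz -0.02 16 x [-0.048  0.006  0.054] y [-0.009  0.001  0.011]
 toolz -0.0 126 x [-0.028 -0.006  0.03 ] y [-0.012  0.013  0.02 ]
 toolz 0.01 60 x [-0.061  0.039  0.068] y [-0.02   0.008  0.019]
 toolz 0.02 305 x [-0.066  0.042  0.069] y [-0.019  0.003  0.019]
 toolz -0.04 5 x [0.045 0.046 0.05 ] y [0.01  0.011 0.012]
 toolz -0.0 121 x [-0.029 -0.002  0.027] y [0.    0.014 0.02 ]
 toolz 0.01 20 x [-0.066 -0.023  0.056] y [-0.     0.014  0.02 ]
 toolz 0.02 121 x [-0.068  0.036  0.066] y [-0.003  0.015  0.02 ]
```

View pics/dn_scene.png

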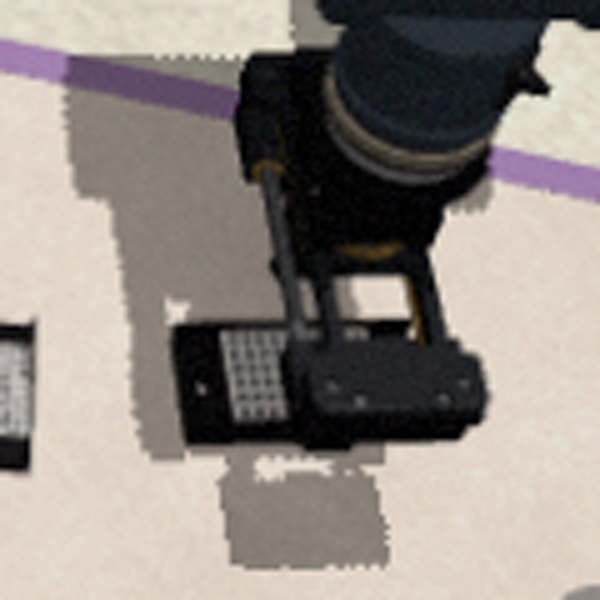

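The fingers end near toolz −0.012, about z = 0.034, which is above the carrier. I'll lower 24 mm, then feel for the bench.

```bash
python3 -m jog '0 0 0.012 0 0 0 1;0 0 0.024 0 0 0 1;0 0 0.024 0 0 0 1;0 0 0.024 0 0 0 1' | tail -5; for i in 1; do python3 -m jog '0 0 0.002 0 0 0 1;0 0 0.002 0 0 0 1;0 0 0.004 0 0 0 1' | tail -5; done;  python3 -c "
from h import *
goto([.508,.2424,-.008],16.65)"
```

```text
time_s: 9.07
position: [0.5085, 0.2424, -0.0023]
tcp_rot: [[0.958, 0.286, 0.003], [0.286, -0.958, 0.001], [0.003, -0.0, -1.0]]
force: [0.7, -0.0, -0.2]
opening: 1.0
time_s: 9.45
position: [0.5089, 0.2425, -0.0057]
tcp_rot: [[0.958, 0.286, 0.004], [0.286, -0.958, 0.001], [0.004, 0.0, -1.0]]
force: [-0.4, 0.1, 0.0]
opening: 1.001
t 9.45 pos [ 0.5089  0.2425 -0.0057] shift [-0.0009 -0.0002  0.0023] turn [ 0.   -0.24 -0.02] F [-0.45  0.05  0.04] op 1.001
```

```bash
for i in 1 ; do python3 -m jog '0 0 0.002 0 0 0 1;0 0 0.002 0 0 0 1' | grep -E "pos|force"; python3 -m jog '0 0 0.002 0 0 0 1;0 0 0.002 0 0 0 1' | grep -E "pos|force";python3 -m jog '0 0 0.0015 0 0 0 1;0 0 0.0015 0 0 0 1' | grep -E "pos|force"; done
```

```text
position: [0.5085, 0.2424, -0.0081]
force: [0.3, 0.6, 0.1]
position: [0.5085, 0.2424, -0.0101]
force: [0.0, 0.3, -0.5]
position: [0.5088, 0.2425, -0.0109]
force: [-0.7, 0.1, 4.7]
```

Contact (4.7 N) came at reported z ≈ −0.0108. The fingertips are at toolz ≈ −0.011, so the true grasp point is about 30 mm above the reported TCP, and I'll correct for that. Raising 3 mm and closing.

```bash
python3 -m jog '0 0 -0.004 0 0 0 1;0 0 -0.004 0 0 0 1;0 0 -0.004 0 0 0 0;0 0 -0.004 0 0 0 0;0 0 -0.004 0 0 0 0;0 0 -0.004 0 0 0 0' | grep -vE "rot";python3 -m jog '0 0 0 0 0 0 0;0 0 0 0 0 0 0' | grep -vE "rot"
```

```text
time_s: 10.95
position: [0.5085, 0.2424, -0.0075]
force: [-0.1, 0.8, -0.4]
opening: 0.663
time_s: 11.2
position: [0.5085, 0.2424, -0.0075]
force: [-0.4, 0.2, -0.9]
opening: 0.661
```

The opening holds at 57.5 mm, so it has the 58 mm walls. Lifting and travelling.

```bash
python3 -m jog '0 0 -0.02 0 0 0 0;0 0 -0.06 0 0 0 0;0 0 -0.11 0 0 0 0;0 0 -0.16 0 0 0 0;0 0 -0.21 0 0 0 0;0 0 -0.21 0 0 0 0' | grep -vE "rot"; python3 -c "
from h import *
goto([.537,-.147,.20],-4.5)"
```

```text
time_s: 11.95
position: [0.5107, 0.2431, 0.2068]
force: [0.1, -0.2, -2.3]
opening: 0.664
t 11.95 pos [0.5107 0.2431 0.2068] shift [-0.0866  0.3812  0.0058] turn [-0.12 -0.77 21.14] F [ 0.07 -0.22 -2.27] op 0.664
```

```bash
python3 -m jog '-0.004 0.018 0 0 0 1 0;-0.013 0.058 0 0 0 3 0;-0.023 0.1 0 0 0 6 0;-0.033 0.145 0 0 0 9 0;-0.043 0.19 0 0 0 12 0;-0.053 0.235 0 0 0 15 0;-0.063 0.275 0 0 0 18 0;-0.071 0.312 0 0 0 20 0' | grep -vE "rot"; python3 -m jog '-0.008 0.035 0 0 0 1 0;-0.014 0.058 0 0 0 1 0;-0.014 0.064 0 0 0 1 0;-0.014 0.064 0 0 0 1 0;-0.014 0.064 0 0 0 1 0' | grep -vE "rot"; python3 -c "
from h import *
goto([.537,-.147,.17],-4.5)"
```

```text
time_s: 12.95
position: [0.5268, -0.0791, 0.1997]
force: [0.6, -1.0, -1.4]
opening: 0.664
time_s: 13.58
position: [0.5112, -0.1392, 0.2017]
force: [0.3, -0.6, -1.3]
opening: 0.661
t 13.57 pos [ 0.5112 -0.1392  0.2017] shift [0.0263 0.0059 0.0317] turn [-0.12 -0.12  0.17] F [ 0.29 -0.63 -1.28] op 0.661
```

```bash
python3 -m jog '0.013 0.003 0.01 0 0 0.2 0;0.0263 0.006 0.03 0 0 0.2 0;0.0263 0.006 0.03 0 0 0.2 0;0.0263 0.006 0.03 0 0 0.2 0;0.0263 0.006 0.03 0 0 0.2 0' | grep -vE "rot"
python3 - <<'E'
from h import *
goto([.537,-.147,.17],-4.5)
for n in("top","scene"):
    ps=[capture(n)[0].astype(float) for i in range(4)]; p=np.mean(ps,0); np.savez(f"hold_{n}.npz",p=p)
    c=(slice(165,285),slice(325,445)) if n=="top" else (slice(150,270),slice(220,340))
    cv2.imwrite(f"pics/hold_{n}.png",np.clip(cv2.resize(p[c],None,fx=5,fy=5,interpolation=cv2.INTER_CUBIC)[:,:,::-1]*1.9,0,255).astype(np.uint8))
E
```

```text
time_s: 14.2
position: [0.5374, -0.1479, 0.1728]
force: [-0.1, 0.3, -2.5]
opening: 0.662
t 14.2 pos [ 0.5374 -0.1479  0.1728] shift [-0.0005 -0.0009  0.0028] turn [-0.05 -0.22 -0.05] F [-0.14  0.32 -2.48] op 0.662
```

View pics/hold_top.png

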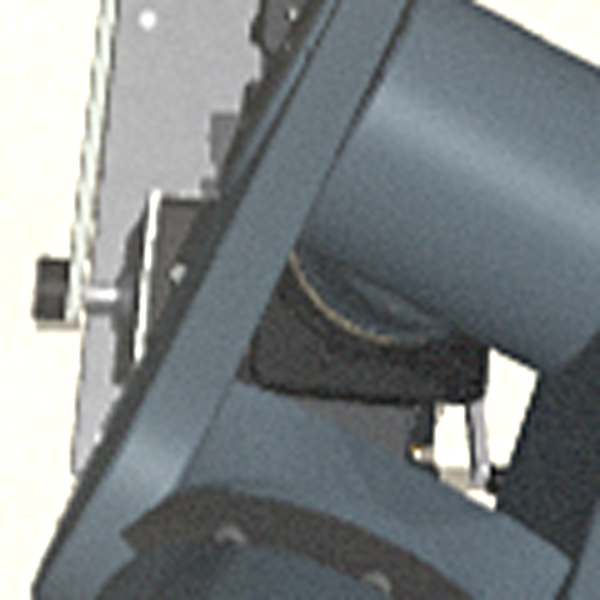

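View pics/hold_scene.png

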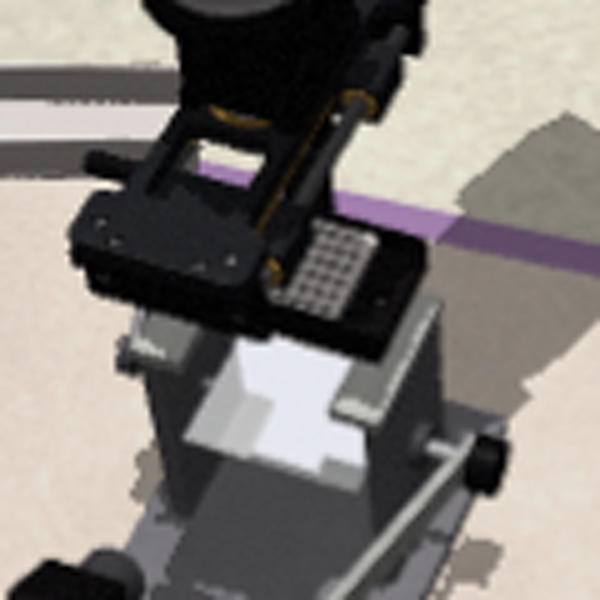

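Run:
```python
from h import *
s=read_state();R=np.array(s["tcp_rot"]);pos=np.array(s["position"]);print(pos)
def blob(g,u,v,w=5,r=3.2):
    a=g[v-w:v+w+1,u-w:u+w+1]; bg=np.median(a); q=np.clip(a-bg-0.25*(a[w-2:w+3,w-2:w+3].max()-bg),0,None)
    vv,uu=np.mgrid[v-w:v+w+1,u-w:u+w+1]; q=q*(((uu-u)**2+(vv-v)**2)<=r*r)
    print(np.round(a[w-3:w+4,w-3:w+4]).astype(int).tolist())
    return np.array([(q*uu).sum(),(q*vv).sum()])/q.sum()
hb=pos[2]+.0075
pin={"top":{.1545:(.5392,-.1010),.159:(.5388,-.1006)},"scene":{.1545:(.5428,-.0993),.159:(.5461,-.0979)}}
for n,(u,v) in {"top":(361,219),"scene":(296,210)}.items():
    g=np.load(f"hold_{n}.npz")["p"].mean(2); b=blob(g,u,v)
    for dz in (0,.005,.01,.02):
        W=atz(n,b,hb+dz)[0]; print(n,b.round(2),dz,W.round(4),"rel tcp (tool)",(R.T@(W-pos)).round(4),"- pin:",(W[:2]-pin[n][.1545]).round(4))
```

```text
[ 0.53731047 -0.14812235  0.17246831]
[[51, 55, 37, 36, 40, 41, 42], [55, 46, 48, 39, 35, 37, 40], [50, 57, 86, 83, 46, 37, 40], [44, 89, 101, 83, 45, 40, 41], [46, 75, 92, 58, 40, 42, 39], [53, 36, 64, 41, 38, 37, 36], [55, 40, 40, 39, 38, 39, 36]]
top [360.01 219.04] 0 [ 0.542  -0.1001  0.18  ] rel tcp (tool) [ 0.0008 -0.0483 -0.0074] - pin: [0.0028 0.0009]
top [360.01 219.04] 0.005 [ 0.5414 -0.0996  0.185 ] rel tcp (tool) [ 0.0003 -0.0487 -0.0124] - pin: [0.0022 0.0014]
top [360.01 219.04] 0.01 [ 0.5409 -0.0991  0.19  ] rel tcp (tool) [-0.0002 -0.0491 -0.0174] - pin: [0.0017 0.0019]
top [360.01 219.04] 0.02 [ 0.5399 -0.0982  0.2   ] rel tcp (tool) [-0.0013 -0.05   -0.0274] - pin: [0.0007 0.0028]
[[3, 5, 5, 5, 5, 5, 10], [4, 3, 2, 2, 3, 5, 9], [4, 2, 8, 8, 4, 8, 12], [3, 4, 16, 22, 9, 8, 8], [5, 5, 9, 9, 7, 9, 7], [5, 7, 10, 10, 8, 9, 6], [5, 7, 11, 10, 12, 6, 5]]
scene [295.88 210.05] 0 [ 0.5379 -0.1002  0.18  ] rel tcp (tool) [-0.0032 -0.0479 -0.0075] - pin: [-0.0049 -0.0009]
scene [295.88 210.05] 0.005 [ 0.5417 -0.0987  0.185 ] rel tcp (tool) [ 0.0005 -0.0497 -0.0124] - pin: [-0.0011  0.0006]
scene [295.88 210.05] 0.01 [ 0.5456 -0.0972  0.19  ] rel tcp (tool) [ 0.0042 -0.0515 -0.0174] - pin: [0.0028 0.0021]
scene [295.88 210.05] 0.02 [ 0.5532 -0.0942  0.2   ] rel tcp (tool) [ 0.0116 -0.0551 -0.0274] - pin: [0.0104 0.0051]
```

Through the +y hole, at top (360.0,219.0), the carrier sits about 2 mm too far +x and 1.4 mm too far +y of the pin. The scene view is weaker and agrees on y. I'll correct this and go down to just above the pin tips.

```bash
python3 -m jog '-0.0017 0.0013 0.006 0 0 0 0;-0.0017 0.0013 0.012 0 -0.2 0 0;-0.0017 0.0013 0.017 0 -0.2 0 0;-0.0017 0.0013 0.017 0 -0.2 0 0;-0.0017 0.0013 0.017 0 -0.2 0 0' | grep -vE "rot"
python3 - <<'E'
from h import *
for n in("top","scene"):
    ps=[capture(n)[0].astype(float) for i in range(6)]; p=np.mean(ps,0); np.savez(f"hold_{n}.npz",p=p)
    c=(slice(195,245),slice(335,385)) if n=="top" else (slice(180,240),slice(265,325))
    cv2.imwrite(f"pics/hold2_{n}.png",np.clip(cv2.resize(p[c],None,fx=10,fy=10,interpolation=cv2.INTER_CUBIC)[:,:,::-1]*(1.9 if n=="top" else 4),0,255).astype(np.uint8))
goto([.5353,-.1493,.1425],-4.5)
E
```

```text
time_s: 15.22
position: [0.5357, -0.1492, 0.1552]
force: [-0.7, -0.7, -2.0]
opening: 0.663
t 15.82 pos [ 0.5356 -0.1492  0.1553] shift [-0.0003  0.0001  0.0128] turn [-0.07  0.01 -0.07] F [ 0.08 -0.35 -1.88] op 0.664
```

View pics/hold2_top.png

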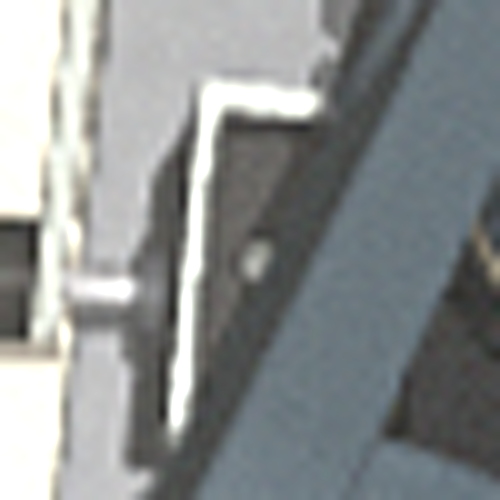

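View pics/hold2_scene.png

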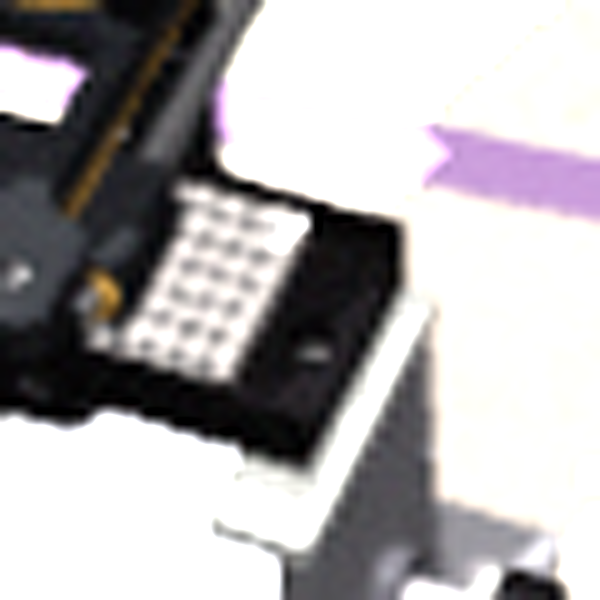

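```bash
cat > hole.py <<'E'
from h import *
def blob(g,u,v,w=5,r=3.2):
    a=g[v-w:v+w+1,u-w:u+w+1]; bg=np.percentile(a,35); q=np.clip(a-bg-0.3*(a[w-2:w+3,w-2:w+3].max()-bg),0,None)
    vv,uu=np.mgrid[v-w:v+w+1,u-w:u+w+1]; q=q*(((uu-u)**2+(vv-v)**2)<=r*r)
    return np.array([(q*uu).sum(),(q*vv).sum()])/q.sum()
E
python3 - <<'E'
from hole import *
s=read_state();R=np.array(s["tcp_rot"]);pos=np.array(s["position"]);print(pos)
hb=pos[2]+.0075
pin={"top":(.5392,-.1010),"scene":(.5428,-.0993)}
for n,(u,v) in {"top":(360,220),"scene":(296,215)}.items():
    g=np.load(f"hold_{n}.npz")["p"].mean(2); b=blob(g,u,v); print(np.round(g[v-3:v+4,u-3:u+4]).astype(int).tolist())
    for dz in (0,.005,.01):
        W=atz(n,b,hb+dz)[0]; print(n,b.round(2),dz,W.round(4),"rel tcp (tool)",(R.T@(W-pos)).round(4),"- pin:",(W[:2]-pin[n]).round(4))
E
```

```text
[ 0.53557205 -0.14919706  0.15529964]
[[54, 56, 56, 46, 40, 39, 40], [54, 54, 50, 36, 35, 35, 42], [54, 53, 52, 66, 64, 42, 39], [54, 45, 63, 82, 77, 47, 38], [52, 44, 75, 98, 66, 40, 41], [56, 48, 63, 83, 49, 38, 40], [56, 56, 42, 45, 40, 37, 39]]
top [360.04 220.71] 0 [ 0.5404 -0.1018  0.1628] rel tcp (tool) [ 0.001  -0.0476 -0.0074] - pin: [ 0.0012 -0.0008]
top [360.04 220.71] 0.005 [ 0.5399 -0.1013  0.1678] rel tcp (tool) [ 0.0005 -0.0481 -0.0124] - pin: [ 0.0007 -0.0003]
top [360.04 220.71] 0.01 [ 0.5394 -0.1009  0.1728] rel tcp (tool) [-0.0001 -0.0485 -0.0174] - pin: [0.0002 0.0001]
[[5, 4, 3, 2, 3, 7, 9], [4, 1, 4, 4, 3, 5, 11], [4, 4, 10, 15, 13, 8, 10], [3, 9, 20, 29, 26, 10, 9], [4, 5, 7, 7, 10, 10, 8], [4, 6, 10, 9, 10, 9, 6], [7, 10, 11, 11, 11, 8, 10]]
scene [296.14 214.94] 0 [ 0.5379 -0.1005  0.1628] rel tcp (tool) [-0.0016 -0.0487 -0.0074] - pin: [-0.0049 -0.0012]
scene [296.14 214.94] 0.005 [ 0.5416 -0.099   0.1678] rel tcp (tool) [ 0.002  -0.0505 -0.0124] - pin: [-0.0012  0.0003]
scene [296.14 214.94] 0.01 [ 0.5454 -0.0976  0.1728] rel tcp (tool) [ 0.0056 -0.0523 -0.0174] - pin: [0.0026 0.0017]
```

The hole is within about 1 mm of the pin in both views. Descending in steps while watching force.

```bash
python3 -m jog '-0.0003 0 0.003 0 0 0 0;-0.0003 0 0.003 0 0 0 0' | grep -E "pos|force"; python3 -m jog '0 0 0.002 0 0 0 0;0 0 0.002 0 0 0 0' | grep -E "pos|force"; python3 -m jog '0 0 0.002 0 0 0 0;0 0 0.002 0 0 0 0' | grep -E "pos|force"; python3 -m jog '0 0 0.001 0 0 0 0;0 0 0.001 0 0 0 0' | grep -E "pos|force"
```

```text
position: [0.535, -0.1491, 0.1519]
force: [-0.1, 0.6, -1.8]
position: [0.5352, -0.1491, 0.1501]
force: [0.1, -0.2, -1.9]
position: [0.5352, -0.1491, 0.1481]
force: [-0.9, -0.5, -1.9]
position: [0.5352, -0.1492, 0.1472]
force: [-1.2, -0.2, -1.8]
```

The pins have entered (underside ≈ 0.155, no vertical force). Continuing.

```bash
python3 -m jog '0 0 0.002 0 0 0 0;0 0 0.002 0 0 0 0' | grep -E "pos|force"; python3 -m jog '0 0 0.0015 0 0 0 0;0 0 0.0015 0 0 0 0' | grep -E "pos|force"; python3 -m jog '0 0 0.001 0 0 0 0;0 0 0.001 0 0 0 0' | grep -E "pos|force"
```

```text
position: [0.5351, -0.1491, 0.1451]
force: [0.2, -1.8, -2.0]
position: [0.5352, -0.1491, 0.1436]
force: [-0.3, -0.4, -1.4]
position: [0.5352, -0.1492, 0.1427]
force: [0.9, 0.0, -1.6]
```

```bash
python3 -m jog '0 0 0.0008 0 0 0 0;0 0 0.0008 0 0 0 0' | grep -E "pos|force"; python3 -m jog '0 0 0.0008 0 0 0 0;0 0 0.0008 0 0 0 0' | grep -E "pos|force"
```

```text
position: [0.5353, -0.1492, 0.1425]
force: [-1.3, 0.3, 4.0]
position: [0.5353, -0.1492, 0.1424]
force: [-3.4, 1.1, 8.8]
```

It is seated at reported 0.1425, exactly the expected height, with a firm contact force. I'll ease off and release.

```bash
python3 -m jog '0 0 -0.001 0 0 0 0;0 0 -0.001 0 0 0 1;0 0 -0.001 0 0 0 1;0 0 -0.001 0 0 0 1;0 0 -0.001 0 0 0 1' | grep -vE "rot"
python3 - <<'E'
from h import *
for n in("top","scene"):
    p=np.mean([capture(n)[0].astype(float) for i in range(3)],0)
    c=(slice(165,285),slice(325,445)) if n=="top" else (slice(160,280),slice(220,340))
    cv2.imwrite(f"pics/rel_{n}.png",np.clip(cv2.resize(p[c],None,fx=5,fy=5,interpolation=cv2.INTER_CUBIC)[:,:,::-1]*2,0,255).astype(np.uint8))
E
```

```text
time_s: 18.7
position: [0.5353, -0.1492, 0.142]
force: [0.0, 0.7, 0.0]
opening: 0.974
```

View pics/rel_scene.png

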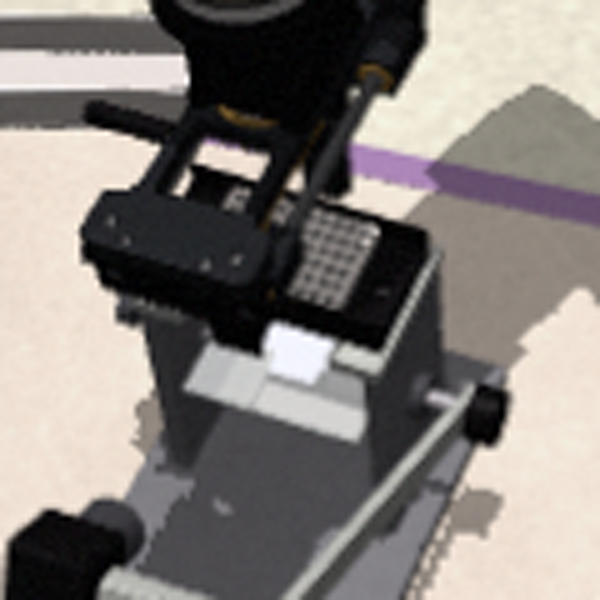

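The carrier is down on the ledges and the fingers are clear. Rising straight up and moving toward the lever.

```bash
python3 -m jog '0 0 -0.015 0 0 0 1;0 0 -0.04 0 0 0 1;0 0 -0.075 0 0 0 1;0 0 -0.075 0 0 0 1;-0.02 0.035 -0.075 0 0 0 1;-0.043 0.075 -0.075 0 0 0 1;-0.065 0.113 -0.075 0 0 0 1;-0.065 0.113 -0.075 0 0 0 1' | grep -vE "rot"
python3 - <<'E'
from h import *
T=[]
for n in("top","scene"):
    p=np.mean([capture(n)[0].astype(float) for i in range(3)],0);np.savez(f"seat_{n}.npz",p=p)
    c=(slice(165,285),slice(325,445)) if n=="top" else (slice(160,280),slice(220,340))
    cv2.imwrite(f"pics/seat_{n}.png",np.clip(cv2.resize(p[c],None,fx=5,fy=5,interpolation=cv2.INTER_CUBIC)[:,:,::-1]*2,0,255).astype(np.uint8))
goto([.4616,-.2551,.113],-4.5)
E
```

```text
time_s: 20.0
position: [0.4599, -0.2587, 0.2168]
force: [0.7, 0.8, -0.1]
opening: 1.003
t 20.3 pos [ 0.4619 -0.2557  0.217 ] shift [-0.0003 -0.0004  0.104 ] turn [-0.09  0.02  0.02] F [ 0.21  0.16 -0.23] op 1.0
```

View pics/seat_scene.png

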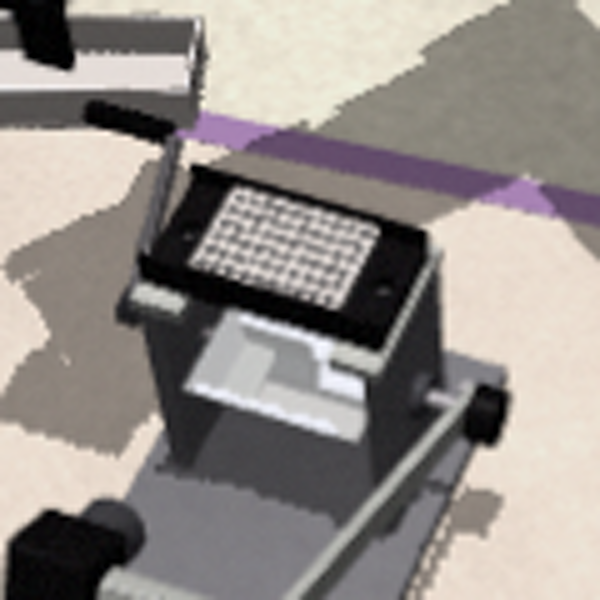

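View pics/seat_top.png

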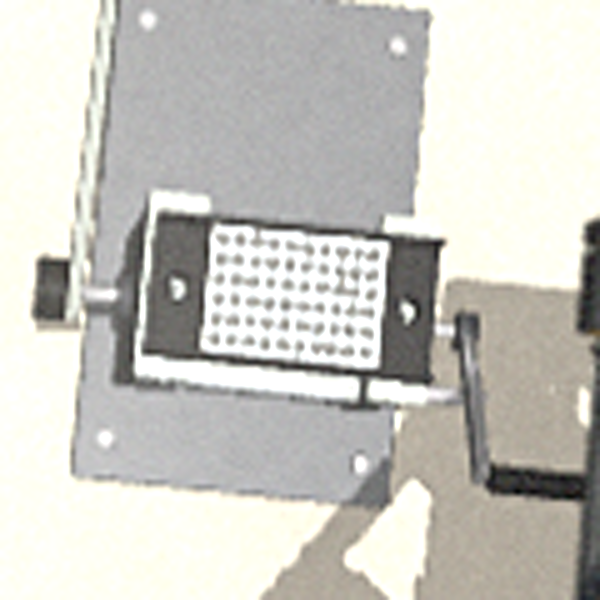

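The carrier sits flat on both ledges, with a pin showing in each hole at top crop (177,290) and (408,312). The lever bar is at crop (490–580, 482). Descending over it.

```bash
python3 -m jog '0 0 0.03 0 0 0 1;0 0 0.06 0 0 0 1;0 0 0.085 0 0 0 1;0 0 0.1 0 0 0 1;0 0 0.104 0 0 0 1;0 0 0.104 0 0 0 1' | grep -vE "rot"
python3 - <<'E'
from h import *
for n in("top","scene"):
    p,d=capture(n)
    c=(slice(185,305),slice(365,485)) if n=="top" else (slice(130,250),slice(190,310))
    cv2.imwrite(f"pics/lev_{n}.png",np.clip(cv2.resize(p[c],None,fx=5,fy=5,interpolation=cv2.INTER_CUBIC)[:,:,::-1]*2.,0,255).astype(np.uint8))
goto([.4616,-.2551,.113],-4.5)
E
```

```text
time_s: 21.05
position: [0.4619, -0.2567, 0.1134]
force: [-0.4, 0.4, 0.9]
opening: 1.004
t 21.15 pos [ 0.4621 -0.257   0.1139] shift [-0.0007 -0.0019  0.0009] turn [-0.01 -0.07 -0.06] F [-0.07 -0.42  0.41] op 0.999
```

View pics/lev_scene.png

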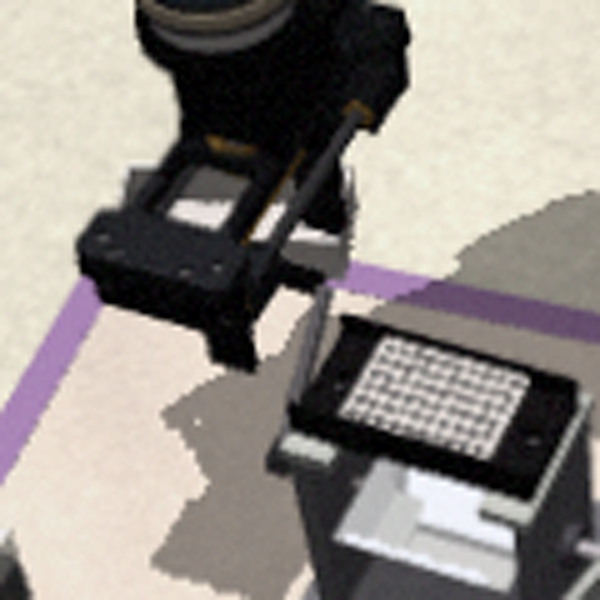

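View pics/lev_top.png

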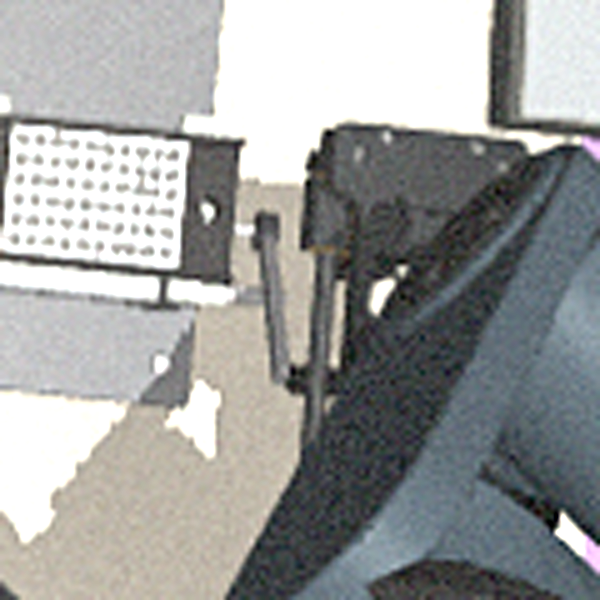

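The bar end enters between the fingers, at scene crop (290,275) behind the near finger. Closing.

```bash
python3 -m jog '0 -0.001 0 0 0 0 0;0 -0.001 0 0 0 0 0;0 -0.001 0 0 0 0 0;0 -0.001 0 0 0 0 0;0 -0.001 0 0 0 0 0;0 -0.001 0 0 0 0 0;0 -0.001 0 0 0 0 0;0 -0.001 0 0 0 0 0' | grep -vE "rot"; python3 -m jog '0 0 0 0 0 0 0;0 0 0 0 0 0 0' | grep -vE "rot"
```

```text
time_s: 22.15
position: [0.4615, -0.2556, 0.113]
force: [0.8, -0.2, -0.3]
opening: 0.169
time_s: 22.4
position: [0.4621, -0.2557, 0.1131]
force: [1.5, 0.4, -1.8]
opening: 0.126
```

The opening of 11 mm fits the 12 mm bar. Swinging the lever along its arc toward t ≈ 0.523.

```bash
python3 -m jog '0.0028 0 -0.0031 0 0 0 0;0.0058 0 -0.0062 0 0 0 0;0.009 0 -0.009 0 0 0 0;0.0122 0 -0.0118 0 0 0 0;0.0156 0 -0.0143 0 0 0 0;0.0191 0 -0.0168 0 0 0 0;0.0228 0 -0.0189 0 0 0 0;0.0265 0 -0.021 0 0 0 0' | grep -vE "rot"; python3 -m jog '0 0 0 0 0 0 0;0 0 0 0 0 0 0' | grep -vE "rot"
```

```text
time_s: 23.4
position: [0.4865, -0.2577, 0.1348]
force: [-6.7, -1.8, 2.2]
opening: 0.126
time_s: 23.65
position: [0.487, -0.2577, 0.1352]
force: [-5.4, -1.4, 3.9]
opening: 0.126
```

```bash
python3 -m jog '0.0035 0 -0.0016 0 0 0 0;0.007 0 -0.0029 0 0 0 0;0.0096 0 -0.004 0 0 0 0;0.0096 0 -0.004 0 0 0 0;0.0096 0 -0.004 0 0 0 0;0.0096 0 -0.004 0 0 0 0' | grep -vE "rot"
python3 - <<'E'
from h import *
goto([.5353,-.1477,.14],-4.5)
s=read_state();pos=np.array(s["position"])
y=np.radians(-4.5);Rv=np.array([[np.cos(y),-np.sin(y),0],[np.sin(y),np.cos(y),0],[0,0,1]])
q=(pos+[0,0,.030]-[.5353,-.1477,0])@Rv-[0,0,.085]
print("TCP in viewer about hinge",q.round(4),"tilt by TCP (bar 3mm below TCP)",.87-np.arctan2(-q[0],q[2]-.003))
yaw=y
for n,seat in(("top",[.5357,-.1475,0]),("scene",[.539,-.1459,0])):
    ps=[];ds=[]
    for i in range(3):
        p,d=capture(n);ps.append(p.astype(float));ds.append(d)
    p=np.mean(ps,0);d=np.median(ds,0);np.savez(f"fin_{n}.npz",p=p,d=d)
    V=(cloud(n,d)-seat)@Rv; x,yy,z=V[...,0],V[...,1],V[...,2]
    m=(z>.03)&(z<.14)&(abs(yy)<.04)&(abs(x)<.06); P=V[m]; print(n,"mirror pts",len(P))
    if len(P)>20:
        f=np.polyfit(P[:,0],P[:,2],1);r=P[:,2]-np.polyval(f,P[:,0]);P=P[abs(r)<.006];f=np.polyfit(P[:,0],P[:,2],1);print("  mirror slope tilt",np.arctan(-f[0]),"z0",f[1],len(P),P[:,0].min(),P[:,0].max())
    m=(z>.155)&(z<.18)&(abs(yy)<.058)&(abs(x)<.03); P=V[m]
    for a,b in((-.056,-.05),(-.044,-.034),(-.03,.03),(.034,.044),(.05,.056)):
        k=P[(P[:,1]>a)&(P[:,1]<b)]; 
        if len(k): print("  carrier z at y",a,b,np.median(k[:,2]).round(4),len(k))
    m=(z>.09)&(z<.18)&(yy<-.08)&(yy>-.096)&(x>-.09)&(x<.02); P=V[m]; print("  lever arm pts",len(P))
    if len(P)>8:
        c=P[:,[0,2]].mean(0); u,sv,vt=np.linalg.svd(P[:,[0,2]]-c); v=vt[0]*np.sign(vt[0][1]); print("  lean",np.arctan2(-v[0],v[1]),"mean",c,"lean from hinge",np.arctan2(-c[0],c[1]-.085))
    c=(slice(165,285),slice(345,465)) if n=="top" else (slice(140,260),slice(200,320))
    cv2.imwrite(f"pics/fin_{n}.png",np.clip(cv2.resize(p[c],None,fx=5,fy=5,interpolation=cv2.INTER_CUBIC)[:,:,::-1]*2.,0,255).astype(np.uint8))
E
```

```text
time_s: 24.4
position: [0.4964, -0.2586, 0.1397]
force: [-7.1, -1.4, 7.6]
opening: 0.128
t 24.4 pos [ 0.4964 -0.2586  0.1397] shift [ 0.03   -0.1136 -0.0003] turn [-0.04  0.14 -0.03] F [-7.09 -1.4   7.57] op 0.128
TCP in viewer about hinge [-0.0301 -0.1136  0.0847] tilt by TCP (bar 3mm below TCP) 0.5172073595481661
top mirror pts 91
  mirror slope tilt 0.23847763537775984 z0 0.09285832946612975 91 -0.03088066576522289 -0.02494922954169309
  carrier z at y -0.056 -0.05 0.1596 84
  carrier z at y -0.044 -0.034 0.1605 130
  carrier z at y -0.03 0.03 0.1657 874
  carrier z at y 0.034 0.044 0.1597 151
  carrier z at y 0.05 0.056 0.1592 87
  lever arm pts 128
  lean 0.252525055022056 mean [-0.01911343  0.12842051] lean from hinge 0.41466906277712096
scene mirror pts 588
  mirror slope tilt 0.48788538967416134 z0 0.08316705648814215 588 -0.013407109147593368 0.0294969363618465
  carrier z at y -0.056 -0.05 0.1602 62
  carrier z at y -0.044 -0.034 0.1626 77
  carrier z at y -0.03 0.03 0.1656 624
  carrier z at y 0.034 0.044 0.1602 125
  carrier z at y 0.05 0.056 0.1599 61
  lever arm pts 131
  lean 0.35421330208834717 mean [-0.01823655  0.13246872] lean from hinge 0.36679486178026643
```

View pics/fin_scene.png

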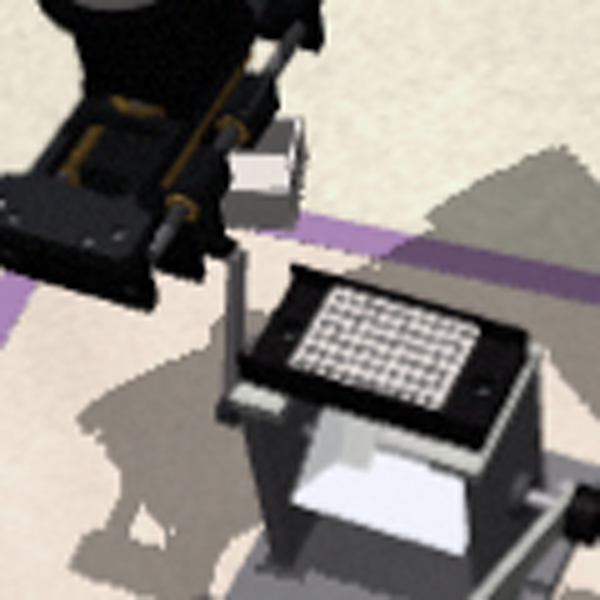

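View pics/fin_top.png

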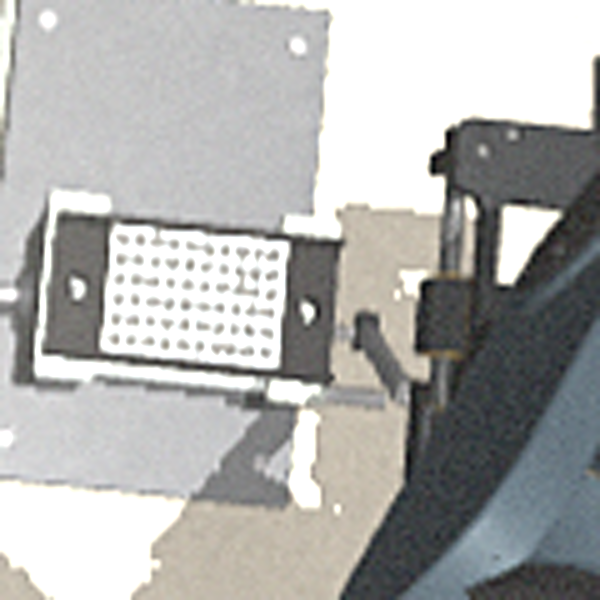

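Run:
```python
from h import *
y=np.radians(-4.5);Rv=np.array([[np.cos(y),-np.sin(y),0],[np.sin(y),np.cos(y),0],[0,0,1]])
from scipy.optimize import least_squares
for f in("scene1","fin_scene"):
    d=np.load(f+".npz")["d"]; V=(cloud("scene",d)-[.539,-.1459,0])@Rv;x,yy,z=V[...,0],V[...,1],V[...,2]
    m=(z>.05)&(z<.12)&(abs(yy)<.036)&(abs(x)<.03); P=V[m]
    r=least_squares(lambda a:P[:,2]-a[0]-a[1]*P[:,0]-a[2]*P[:,1],[.085,0,0],loss="soft_l1",f_scale=.001)
    print(f,len(P),"tilt",np.arctan(-r.x[1]).round(3),r.x.round(4))
    for xx in (-.012,-.004,.004,.012,.02,.027):
        k=P[abs(P[:,0]-xx)<.003]; 
        if len(k): print("   x",xx,np.median(k[:,2]).round(4), np.arctan2(.0832-np.median(k[:,2]),xx).round(3))
# camera arm from axis of strut relative to hinge and housing/lens front
for n,seat in(("top",[.5357,-.1475,0]),("scene",[.539,-.1459,0])):
    V=(cloud(n,np.load(n+"1.npz")["d"])-seat)@Rv;x,yy,z=V[...,0],V[...,1],V[...,2]
    m=(z>.12)&(abs(yy)<.018)&(x>.178)&(x<.2);P=V[m];f=np.polyfit(P[:,0],P[:,2],1);print(n,"housing top slope",np.arctan(f[0]),len(P))
s=read_state();print(s["time_s"],s["force"],s["opening"])
```

```text
scene1 525 tilt 0.002 [ 0.0843 -0.0024  0.0011]
   x -0.012 0.0843 -3.049
   x -0.004 0.0844 -2.861
   x 0.004 0.0843 -0.27
   x 0.012 0.0843 -0.09
   x 0.02 0.0843 -0.054
   x 0.027 0.0843 -0.039
fin_scene 533 tilt 0.492 [ 0.0832 -0.5363  0.0078]
   x -0.012 0.0886 -2.719
   x -0.004 0.0853 -2.656
   x 0.004 0.0811 0.484
   x 0.012 0.077 0.478
   x 0.02 0.0725 0.493
   x 0.027 0.0689 0.488
top housing top slope 0.589330152260505 263
scene housing top slope 0.47579645097467815 146
24.7 [-7.63642424 -0.96845823  7.59844332] 0.12465496238216138
```

The mirror plane fit (validated at rest as 0.002) gives tilt 0.492, the lever arm about 0.51 and the TCP 0.517. The target is 0.523, so I'll nudge +0.025 rad and let it settle, then re-measure.

```bash
python3 -m jog '0.001 0 -0.0008 0 0 0 0;0.002 0 -0.0015 0 0 0 0;0.002 0 -0.0015 0 0 0 0;0.002 0 -0.0015 0 0 0 0;0.002 0 -0.0015 0 0 0 0;0.002 0 -0.0015 0 0 0 0;0.002 0 -0.0015 0 0 0 0' | grep -vE "rot"
cat > tilt.py <<'E'
from h import *
from scipy.optimize import least_squares
y=np.radians(-4.5);Rv=np.array([[np.cos(y),-np.sin(y),0],[np.sin(y),np.cos(y),0],[0,0,1]])
d=np.median([capture("scene")[1] for i in range(4)],0); V=(cloud("scene",d)-[.539,-.1459,0])@Rv;x,yy,z=V[...,0],V[...,1],V[...,2]
m=(z>.05)&(z<.12)&(abs(yy)<.036)&(abs(x)<.03); P=V[m]
r=least_squares(lambda a:P[:,2]-a[0]-a[1]*P[:,0]-a[2]*P[:,1],[.085,-.5,0],loss="soft_l1",f_scale=.001)
s=read_state();print(len(P),"tilt",np.arctan(-r.x[1]).round(3),r.x.round(4),s["time_s"],np.round(s["position"],4),np.round(s["force"],1),s["opening"])
E
python3 tilt.py; python3 -m jog '0 0 0 0 0 0 0;0 0 0 0 0 0 0;0 0 0 0 0 0 0;0 0 0 0 0 0 0;0 0 0 0 0 0 0;0 0 0 0 0 0 0' | grep -vE "rot"; python3 tilt.py
```

```text
time_s: 25.58
position: [0.4986, -0.2587, 0.1408]
force: [-7.1, -0.7, 4.3]
opening: 0.125
538 tilt 0.523 [ 0.0831 -0.5763 -0.0052] 25.775 [ 0.4986 -0.2587  0.1408] [-5.8 -1.3  4.8] 0.12866175912576533
time_s: 26.52
position: [0.4986, -0.2587, 0.1408]
force: [-5.7, -0.8, 5.6]
opening: 0.125
538 tilt 0.523 [ 0.0831 -0.577   0.0012] 26.725 [ 0.4986 -0.2587  0.1408] [-6.2 -1.7  4.5] 0.12641857332709744
```

The tilt now reads 0.523, steady over a second, with the bar gripped. Last check before handing in: the camera, the bystanders and the carrier against the first picture.

```bash
python3 - <<'E'
from h import *
y=np.radians(-4.5);Rv=np.array([[np.cos(y),-np.sin(y),0],[np.sin(y),np.cos(y),0],[0,0,1]])
for n in("scene","top"):
    p,d=capture(n)
    for l in ["lens","carrier","reagent_bottle","tip_box","trough"]:
        print(n,l,[(np.round(x["centre"],3).tolist(),round(x["score"],2)) for x in spot_in(l,n)][:3])
    V=(cloud(n,d)-([.5357,-.1475,0] if n=="top" else [.539,-.1459,0]))@Rv
    for a,b in((-.057,-.05),(.05,.057)):
        m=(V[...,1]>a)&(V[...,1]<b)&(abs(V[...,0])<.02)&(V[...,2]>.14)&(V[...,2]<.19);print(" end z",np.median(V[m][:,2]).round(4))
E
python3 -c "
from rig import hand_in
print(hand_in())"
```

```text
scene lens [([0.734, -0.118, 0.203], 0.68)]
scene carrier [([0.383, 0.245, 0.011], 0.78), ([0.54, -0.143, 0.167], 0.66)]
scene reagent_bottle [([0.654, 0.37, 0.075], 0.95)]
scene tip_box [([0.637, -0.409, 0.051], 0.7)]
scene trough [([0.318, -0.306, 0.012], 0.8), ([0.536, -0.148, 0.165], 0.25)]
 end z 0.1585
 end z 0.1589
top lens [([0.723, -0.128, 0.207], 0.82)]
top carrier [([0.551, 0.104, 0.012], 0.87), ([0.535, -0.148, 0.165], 0.75), ([0.384, 0.241, 0.012], 0.61)]
top reagent_bottle []
top tip_box [([0.646, -0.435, 0.056], 0.8)]
top trough []
 end z 0.1591
 end z 0.1591
the job is handed in; nothing more can be done
None
```

The job is handed in: the carrier is seated on the viewer and released, and the gripper is holding the mirror lever at the target tilt. No verdict was reported.

**What I did**
- **Carrier choice:** of the three look-alikes, only the large one fits 58 x 116 mm. The other two measure about 42 x 81 mm.
- **First grasp missed:** the fingers closed above the carrier. The real fingertips were about 30 mm higher than the reported pose. I confirmed this with a 4.7 N touch on the bench, corrected for it, and the second grasp held at 57.5 mm.
- **Placing:** I lined the carrier up over the pins, lowered it level until it bottomed out at the expected height, and released it.
- **Mirror:** I pinched the lever bar and swung it up. The camera arm measured about 0.525 rad, so the target tilt is 0.523 rad.

**Last checks**
- **Mirror tilt:** it read 0.523 rad in two measurements about 1 s apart. The bar was still gripped, with 6–8 N on the tool.
- **Carrier:** both end blocks read about 0.159 m high, so it is level and fully down. A pin shows in each hole.
- **Camera:** the lens reads within 1 mm of its starting position.

**Disagreements**
- **Camera arm angle:** the arm strut gave 0.52–0.53 rad, but rougher fits to the camera housing gave 0.48 and 0.59. I used 0.525.
- **Lever-based tilt:** before the final nudge, the lever and tool readings were about 0.01–0.025 rad above the mirror-surface fit. I used the fit, which had read 0.002 at rest.
- **Bystanders:**
  - The bottle had not moved, as seen from the scene camera; the top camera did not detect it.
  - The last trough reading was about 50 mm off in the scene view and missing from the top view. The arm and gripper hide part of it, and its visible edge is where it started, so I take this as occlusion.
  - The top view of the tip box was about 30 mm off, while the scene view matched its start. I put that down to the same cause.

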